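# Turn the lock cover plates face up and pin the engraver's carriage home

## Task

Get the locksmith's engraving bench ready: every lock cover plate lies face down (black back up); turn each one over with the help of the sloping fence, and draw it back so that all lie flat, bright face up, on the bed board with nothing hanging over the gutter. Also slide the engraver's carriage fully home by its knob (to the end with the upright lug) and push the lock pin well through the holes of both lugs so that it holds the carriage; leave it there and leave the screwdriver, oil bottle and plastic wedge alone.

Things in the scene. Friction and masses are not known exactly. Their poses are not given: they have to be found in the camera images.
- fence: fixed turning fence, 400 mm long. Origin at bench height, middle of its plywood bed's far edge; x away from the robot, y along the fence, z up. Bed board: x = -150 to 0 mm, top at z = 8 mm, with an 8 mm high rim at both ends and a 3 mm high lip on the robot's side. Then a gutter, x = 0 to 14 mm, 8 mm deep. Then an aluminium face rising at 45 degrees from x = 14, z = 0 to the top edge at x = 54, z = 40 mm
- fence_top (a point): middle of the fence's top edge; nothing behind is higher. A plate pushed flat towards the slope rides up it; with its near side in the gutter it stays leaning at about 40 degrees, its upper side some 20 mm past and above this edge. Pushed there from behind, towards the robot, it stands up on its lower side (upper side then 92 mm up) and falls over onto the bed, some 15 mm over the gutter; pressed with 5 to 15 N it is drawn along flat
- plate1: lock cover plate 1 of up to 3 alike (may be absent), 92 x 92 x 8 mm, 0.15 to 0.3 kg, too wide to grasp flat. Face: bright steel with brass keyhole rosette; back: black plastic sheet. Origin at its centre, x and y along its sides, z out of the BACK: up at the start, must point down in the end. Starts on the bed, far side 5 to 35 mm short of the gutter, neighbours about 122 mm apart
- plate2: lock cover plate 2 of up to 3 alike (may be absent), 92 x 92 x 8 mm, 0.15 to 0.3 kg, too wide to grasp flat. Face: bright steel with brass keyhole rosette; back: black plastic sheet. Origin at its centre, x and y along its sides, z out of the BACK: up at the start, must point down in the end. Starts on the bed, far side 5 to 35 mm short of the gutter, neighbours about 122 mm apart
- plate3: lock cover plate 3 of up to 3 alike (may be absent), 92 x 92 x 8 mm, 0.15 to 0.3 kg, too wide to grasp flat. Face: bright steel with brass keyhole rosette; back: black plastic sheet. Origin at its centre, x and y along its sides, z out of the BACK: up at the start, must point down in the end. Starts on the bed, far side 5 to 35 mm short of the gutter, neighbours about 122 mm apart
- carriage (a joint): position of the engraver's carriage on its slide: 0 at the far end, 0.09 m fully home at the end stop, where its lug stands behind the fixed lug with the holes in line; moves along eye's +y; needs about 2 to 3 N and stays where it is left
- knob (a point): centre of the carriage's upright black knob, 22 mm (along eye's x) x 16 mm (y) x 40 mm high, held from above; 62 mm above the bench, its top 82 mm, the carriage's flat top around it at 36 mm. The carriage's lug is centred 70 mm from it in +y; a grey motor, 34 mm diameter, top 100 mm above the bench, stands 40 mm in +x and 65 mm in +y of it
- eye (a point): centre of the hole in the slide's fixed lug, 50 mm above the bench; x along the hole, away from the robot (the pin goes in along +x), y along the travel towards home, z up. Lug: upright plate 8 mm thick (x = -4 to 4), 50 mm wide, top 22 mm above here; hole 13 mm square. With the carriage home its like lug is at x = 20 to 28 mm, holes in line. Nothing stands before x = -6 mm
- pin_grip (a point): centre of the lock pin's black square handle, 50 mm long (x) and 16 x 16 mm; x points along the shank to the tip. The pin lies on the bench on its handle, its centre 8 mm up, the shank level just off the bench; mass about 0.13 kg, balanced about 15 mm ahead of this point, in the handle
- pin_tip (a point): the rounded tip of the lock pin's steel shank, 9 mm diameter, 75 mm long from the handle's front; 100 mm from the handle's centre
- screwdriver: bystander: screwdriver lying beyond the fence, about 0.2 m long, to be left alone
- oil: bystander: small oil bottle, 40 mm diameter, 110 mm high, origin at its foot, standing beyond the slide, to be left alone
- wedge: bystander: green plastic wedge, 110 mm long, lying beyond the slide, to be left alone
Not all that is in view belongs to the job. What is shaped like the plate3 but blue is not meant.

How it is judged (in metres and radians):
On the way, in this order (a step that is already met when the one before it is completed fails the run):
1. the carriage is fully home (value of joint carriage above 0.084 m), for 0.2 s.
2. the lock pin is through the holes of both lugs (value of joint carriage above 0.084 m and x of pin_tip in the frame of eye above 0.045 m and y of pin_tip in the frame of eye between -0.02 and 0.02 m and z of pin_tip in the frame of eye between -0.025 and 0.025 m and angle between the x axis of pin_grip and the x axis of eye, either way round below 0.3 rad), for 0.2 s.
At the end, for the whole second after the job is handed in: each plate lies flat (8 degrees) face up on the bed board, not on another, its centre 45 to 120 mm before the bed's far edge; the carriage is within 6 mm of home; the pin is through both lugs, its tip over 45 mm past the centre of the fixed lug's hole, and stays there released (all of step 2 and angle between each of plate1, plate2, plate3's own z axis and vertical above 3 rad and height (world z) of each of plate1, plate2, plate3 below 0.02 m and x of plate1 in the frame of fence between -0.12 and -0.045 m and y of plate1 in the frame of fence between -0.2 and 0.2 m and x of plate2 in the frame of fence between -0.12 and -0.045 m and y of plate2 in the frame of fence between -0.2 and 0.2 m and x of plate3 in the frame of fence between -0.12 and -0.045 m and y of plate3 in the frame of fence between -0.2 and 0.2 m); the robot touches nothing.
It fails at once if the oil bottle is knocked over (angle between oil's own z axis and vertical above 0.6 rad).
It fails at once if a bystander is moved more than 4 cm (distance of any of oil, screwdriver, wedge from where it was at the start of the episode above 0.04 m).
Of plate1, plate2, plate3 only 2 to 3 are there at a start; the rules pass over those that are not, and their reading is None.
At some moment in a run one of plate1, plate2, plate3, pin may be knocked a few centimetres aside while the robot is not near it.
Once in a run the grip may slacken for a moment while it holds something.
It also fails if it takes over 210 s, if anything falls off the work surface, if the arm or the gripper's body presses on something with over 40 N, if the wrist force passes 120 N, or if a joint passes its speed limit or range.

## Robot

A 7-joint arm with a two-finger parallel gripper is mounted at the origin on the work surface. World frame = base frame: x ahead of the robot, y to its left, z up, the work surface at z = 0. Lengths are in m, angles in degrees, forces in N, time in s.
With the tool pointing down it reaches from about 0.425 to 0.875 m from the base axis. Payload 4.7 kg.
Tool frame: the origin (TCP) lies at the very end of the fingers, on their centre line; the grasp point (between the pads) lies 19 mm behind it; z points along the fingers, y is the direction in which the jaws open and shut (so a half turn about z gives the same grasp; the last joint's range is limited). The gripper opens to 87 mm and grips with 3 to 60 N. Pads are 19 mm wide; open, the fingers measure 117 mm over their backs; the gripper's body (75 mm by 190 mm) begins 51 mm behind the grasp point.
Start: joints at [64.005, 18.392, -4.016, 83.108, 1.295, 78.541, -3.26], TCP at [0.293, -0.58, 0.195] pointing down, gripper open.
Joint ranges: [-163.93, 163.93], [-17.29, 119.83], [-79.2, 71.16], [3.27, 140.29], [-89.18, 269.18], [5.43, 117.66], [-154.24, 154.24]. Speed limits (degrees/s): [147.25, 147.25, 180, 180, 180, 180, 180].

## Interface

Orientations are given as [roll, pitch, yaw] about the fixed x, y, z axes, in that order (R = Rz(yaw) Ry(pitch) Rx(roll)).
In Python, from cell import env gives the robot as it stands.
- The arm moves only by the tool servo_tool, never from a script. Its argument "increments" is a list that holds one entry, the list of rows, each a list of 7 numbers: the shift along the tool's x, y, z in m, then the turn, a rotation vector about the tool's x, y, z in degrees, then the opening, from -1 (shut) to 1 (fully open). In form: [[[dx, dy, dz, rx, ry, rz, fingers], ...]]. A call has 1 to 20 rows; each row is the pose to reach, as a shift and turn from the pose commanded when the call began, along the tool's axes at that moment; what a row does not reach only later rows make up. A row lasts 1/10 s, in which the tool goes at most 50 mm and 8.59 degrees, less where a joint would pass 70% of its speed; a pose out of reach is approached as far as the arm can. A call with a gripper value outside its range is refused whole. The fingers move at their own pace and stop on an object; "squeeze" is the grip in N (left out, the last holds). Time passes only in rows, so rows that repeat a pose let the fingers close. It gives the time, the measured TCP pose, the force and the opening at its end, in the units of the state.
- env.get_obs(): the state, without advancing time (a new reading comes with each control period).
- env.read_camera(name): name is "scene" or "side" or "wrist"; returns a dict with "frame" (420x560x3 uint8, blue, green, red), "intrinsics" (3x3 intrinsics, pixels), "rvec" (rotation vector, rad) and "tvec" (3), from world to camera coordinates, as OpenCV has them. Camera axes: x right, y down, z forward; pixel columns grow to the right and rows downward; lengths in m; the calibration is good to about 2 mm. A picture is of the moment at which its call begins. There is no depth.
- env.sign_off(): hands the job in, once; it reports no verdict.
The state is a dict: "time_s": time; "qpos": joint angles; "joint_velocities": joint speeds; "effort": joint torques, N m; "tool_pos": TCP position; "tool_rot": TCP orientation; "force": force on the tool from outside, world axes, zero at the start; "wrist_torque": the same for the moment, N m; "grip_width": finger opening in m.
Only numpy, scipy, OpenCV 4.12 (cv2) and the standard library are available. Lean on these libraries where they do the work, as an engineer would, in place of code of your own. Each camera call takes 0.05 s, during which the arm holds its last target.

## Working session

There is one attempt and no reset: what is moved stays moved. The work goes in short steps, Python scripts to look and compute and a tool call to move; the robot and the scene stay as the last step left them, time stands still between calls to the robot, and variables do not carry over. Pictures are saved under pics/ and viewed, and the job is handed in when it is done.

Besides the shell and the picture viewer there is one more tool, called after ">>>" as name([rows], argument=value, ...), one row to a line, values as JSON. servo_tool: Moves the arm, as the interface text tells. Its arguments: {"type":"object","properties":{"increments":{"type":"array","items":{"type":"array","items":{"type":"array","items":{"type":"number"}}}},"squeeze":{"type":"number"}},"required":["increments"]}

```bash
ls; mkdir -p pics
python3 - <<'E'
from cell import env
import cv2
o=env.get_obs(); print(o)
for n in ["scene","side","wrist"]:
    c=env.read_camera(n); cv2.imwrite(f"pics/a_{n}.png",c["frame"]); print(n,c["intrinsics"].tolist(),c["rvec"],c["tvec"])
E
```

```text
pics
{'time_s': 0.0, 'qpos': array([64.00698148, 18.43758898, -4.01399261, 83.17405157,  1.29495501,
       78.53991338, -3.26119904]), 'joint_velocities': array([ 0.02271347,  0.09801674,  0.00604795, -0.00760808, -0.01279329,
        0.0578534 ,  0.02118476]), 'effort': array([ 1.97641348e-04, -4.91286671e+01, -4.03918996e-01, -3.12523556e+01,
       -6.40179170e-02,  4.38633654e-02,  1.53551978e-04]), 'tool_pos': array([ 0.29275031, -0.57968014,  0.19438546]), 'tool_rot': array([-1.79893677e+02,  6.13475419e-03,  2.68000866e+01]), 'force': array([ 0.05804497, -1.219792  ,  0.07542761]), 'wrist_torque': array([-0.00533528, -0.05547705, -0.01144747]), 'grip_width': 0.08712157585828886}
scene [[426.1249703681041, 0.0, 279.27801300935886], [0.0, 426.1249703681041, 209.29581200125554], [0.0, 0.0, 1.0]] [ 2.09936309  1.36026432 -0.51417811] [-0.19766379 -0.37057414  1.43043346]
side [[401.5690055028247, 0.0, 277.028387040149], [0.0, 401.5690055028247, 210.7524724341958], [0.0, 0.0, 1.0]] [ 0.76075916 -2.64360605  1.00416576] [0.47735118 0.27683642 0.81982652]
wrist [[325.75675361124433, 0.0, 271.8613683654937], [0.0, 325.75675361124433, 210.26342156821056], [0.0, 0.0, 1.0]] [-2.44983474  1.50691952  0.23136232] [-0.64932915 -0.03650582  0.39261843]
```

View pics/a_scene.png

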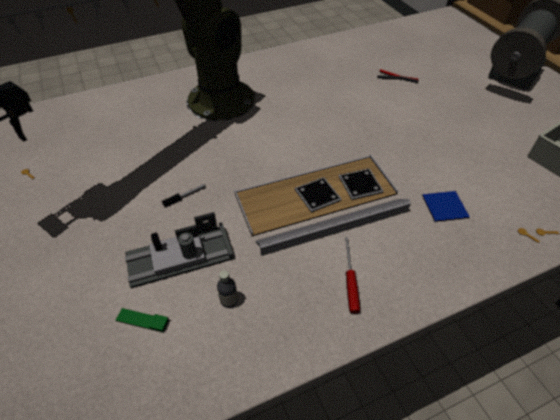

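View pics/a_side.png

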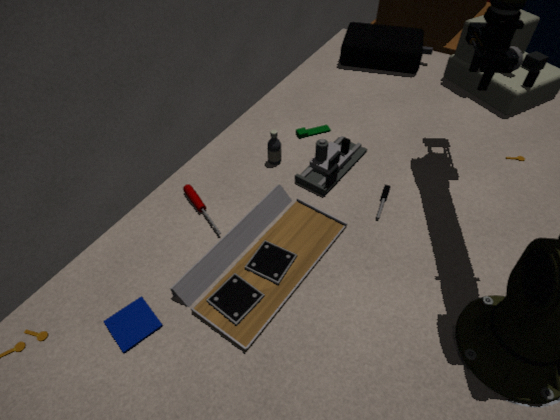

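View pics/a_wrist.png

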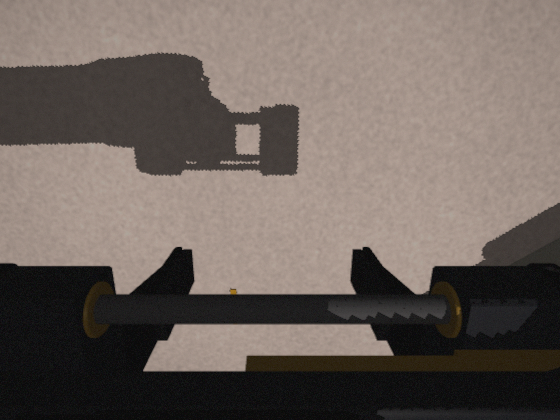

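The scene view shows two black plates at about (318,193) and (361,183), the pin at (183,196) and the slide at (180,250). I'll zoom in to pick points.

```bash
cat > h.py <<'E'
import numpy as np, cv2
from scipy.spatial.transform import Rotation as R
def cam(c):
    Rm=cv2.Rodrigues(np.asarray(c["rvec"]))[0]; return np.asarray(c["intrinsics"]),Rm,np.asarray(c["tvec"]).reshape(3)
def ray(c,uv):
    K,Rm,t=cam(c); d=Rm.T@np.linalg.solve(K,[uv[0],uv[1],1.]); return -Rm.T@t,d/np.linalg.norm(d)
def plane(c,uv,z):
    o,d=ray(c,uv); return o+d*(z-o[2])/d[2]
def tri(cs,uvs):
    A=np.zeros((3,3));b=np.zeros(3)
    for c,uv in zip(cs,uvs):
        o,d=ray(c,uv);P=np.eye(3)-np.outer(d,d);A+=P;b+=P@o
    x=np.linalg.solve(A,b); 
    return x,[np.round(proj(c,x)-np.array(uv),1) for c,uv in zip(cs,uvs)]
def proj(c,p):
    K,Rm,t=cam(c); q=K@(Rm@np.asarray(p)+t); return q[:2]/q[2]
def crop(f,x0,y0,x1,y1,s,name):
    im=cv2.resize(f[y0:y1,x0:x1],None,fx=s,fy=s,interpolation=cv2.INTER_CUBIC)
    im=np.clip(im.astype(float)*1.5,0,255).astype('uint8')
    for x in range((x0//20+1)*20,x1,20): cv2.putText(im,str(x),((x-x0)*s,8),0,.35,(0,255,255),1); cv2.line(im,((x-x0)*s,10),((x-x0)*s,16),(0,255,255),1)
    for y in range((y0//20+1)*20,y1,20): cv2.putText(im,str(y),(0,(y-y0)*s),0,.35,(0,255,255),1); cv2.line(im,(24,(y-y0)*s),(30,(y-y0)*s),(0,255,255),1)
    cv2.imwrite("pics/"+name+".png",im)
E
python3 - <<'E'
from h import *
s=cv2.imread("pics/a_scene.png");d=cv2.imread("pics/a_side.png")
crop(s,110,150,270,290,5,"b1");crop(s,225,150,425,260,4,"b2");crop(d,280,120,410,230,6,"b3");crop(d,160,170,360,350,4,"b4")
E
```

```text
(no output)
```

View pics/b1.png

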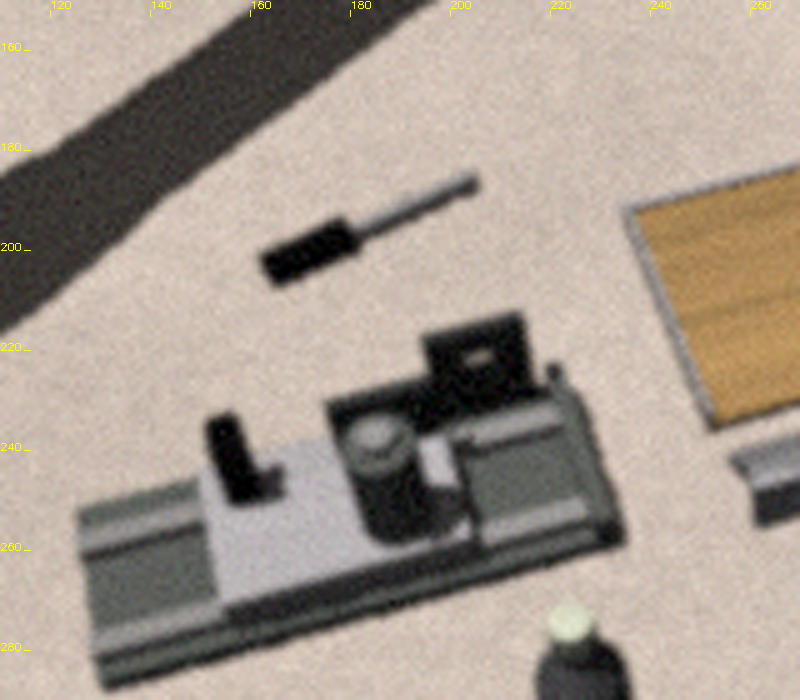

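View pics/b2.png

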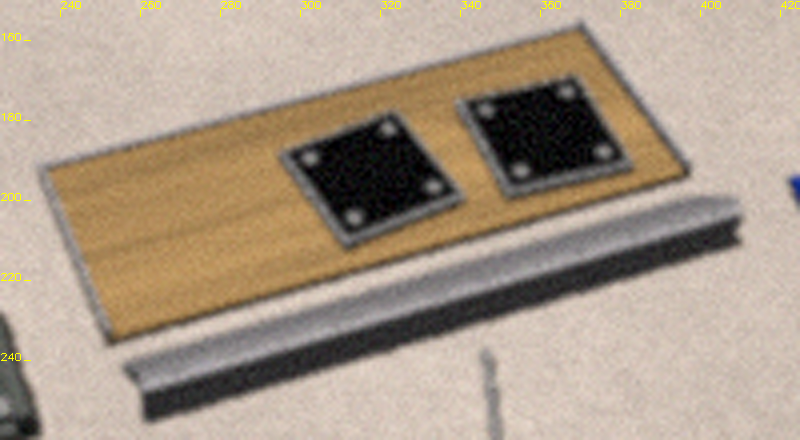

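View pics/b3.png

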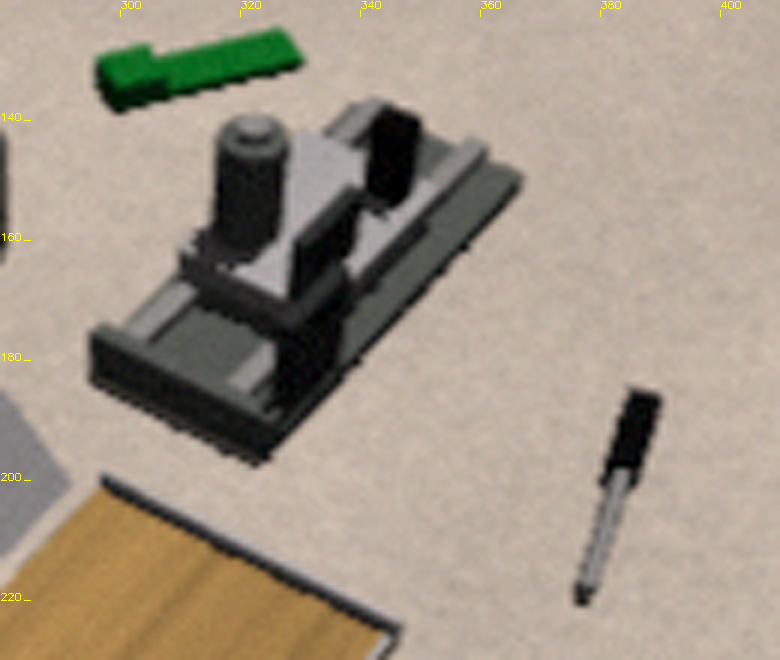

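View pics/b4.png

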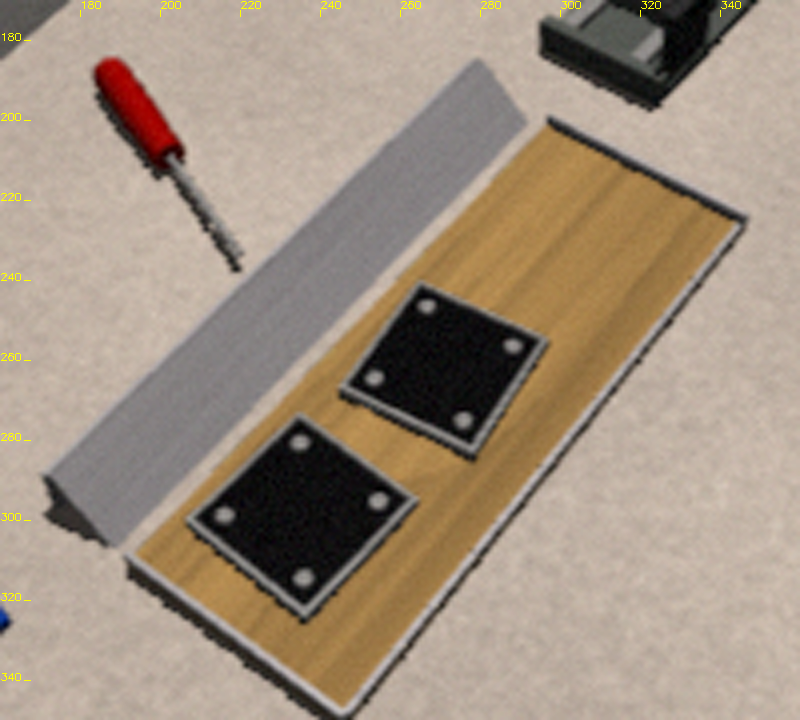

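```bash
cat >> h.py <<'E'
import pickle
E
python3 - <<'E'
from cell import env
from h import *
S=env.read_camera("scene");D=env.read_camera("side")
pickle.dump((S,D),open("c0.pkl","wb"))
np.set_printoptions(precision=4,suppress=True)
for n,c in(("S",S),("D",D)): print(n,ray(c,(280,210))[0])
def pr(n,*a): print(n,*tri([S,D],a))
pr("bedNearLeft(-y)",(235,192),(345,224.5))
pr("bedNear+y",(370,156),(243,349))
pr("bedFar-y",(252,235),(295,200.5))
pr("bedFar+y",(397,193),(189,310))
pr("top-y",(260.5,245.5),(277,185.5)) 
pr("top+y",(410,203.5),(169,289.5))
for n,a,b in (("pinHandleEnd",(163,205),(385.5,187)),("handlefront",(180.5,197),(382,200)),("pintip",(204,185.5),(376.5,219))):
  pr(n,a,b); print(plane(S,a,.008),plane(D,b,.008))
pr("knobtop",(154.5,235),(344,140))
pr("motortop",(185.5,237.5),(321,142))
print("eye S",plane(S,(205.5,221),.05))
print("fixedlug top corners S",plane(S,(194,218),.072),plane(S,(214,213),.072))
pr("plateA TL..",(318,193),(270,261))
for q in ((295,189),(322,178),(339,199.5),(311,211)): print("A",plane(S,q,.012))
for q in ((339,175),(368,169),(381.5,191),(350.5,199)): print("B",plane(S,q,.012))
for q in ((265,241),(294,255.5),(276,284),(243,268)): print("A'",plane(D,q,.012))
for q in ((232.5,274),(262,295.5),(234,324),(205,299.5)): print("B'",plane(D,q,.012))
E
```

```text
S [ 1.1924 -0.3061  0.8409]
D [0.2102 0.5372 0.8024]
bedNearLeft(-y) [ 0.4286 -0.1058  0.0088] [array([-0.7, -0.4]), array([-0.8,  0.4])]
bedNear+y [0.4581 0.2983 0.0093] [array([-0.1, -0. ]), array([-0.1,  0. ])]
bedFar-y [ 0.5813 -0.1156  0.0059] [array([-0.1, -0. ]), array([-0.1,  0. ])]
bedFar+y [0.6101 0.2887 0.0062] [array([0., 0.]), array([ 0., -0.])]
top-y [ 0.6386 -0.1152  0.034 ] [array([-0.1, -0. ]), array([-0.1,  0. ])]
top+y [0.6697 0.2814 0.0287] [array([-0.2, -0. ]), array([-0.2,  0. ])]
pinHandleEnd [ 0.3929 -0.2921  0.0057] [array([-0.3, -0.2]), array([-0.3,  0.2])]
[ 0.3961 -0.2915  0.008 ] [ 0.3919 -0.2909  0.008 ]
handlefront [ 0.3822 -0.2425  0.0036] [array([-0.3, -0.2]), array([-0.3,  0.2])]
[ 0.3874 -0.2423  0.008 ] [ 0.3808 -0.2392  0.008 ]
pintip [ 0.3676 -0.1721  0.0033] [array([-0.1, -0.1]), array([-0.1,  0.1])]
[ 0.3725 -0.1727  0.008 ] [ 0.3665 -0.1683  0.008 ]
knobtop [ 0.5478 -0.3315  0.0817] [array([0.3, 0.2]), array([ 0.2, -0.2])]
motortop [ 0.5926 -0.2717  0.0954] [array([-0.4, -0.2]), array([-0.3,  0.2])]
eye S [ 0.5287 -0.2116  0.05  ]
fixedlug top corners S [ 0.5274 -0.2361  0.072 ] [ 0.5321 -0.1885  0.072 ]
plateA TL.. [0.5282 0.0924 0.0137] [array([-0.6, -0.2]), array([-0.6,  0.2])]
A [0.4896 0.0449 0.012 ]
A [0.4827 0.1299 0.012 ]
A [0.5712 0.1335 0.012 ]
A [0.5764 0.0491 0.012 ]
B [0.4917 0.1779 0.012 ]
B [0.5043 0.263  0.012 ]
B [0.5911 0.2511 0.012 ]
B [0.5821 0.1617 0.012 ]
A' [0.5711 0.0465 0.012 ]
A' [0.4877 0.0463 0.012 ]
A' [0.4819 0.1358 0.012 ]
A' [0.571  0.1402 0.012 ]
B' [0.582  0.1665 0.012 ]
B' [0.4925 0.1771 0.012 ]
B' [0.5048 0.2649 0.012 ]
B' [0.594  0.2522 0.012 ]
```

```bash
cat >> h.py <<'E'
np.set_printoptions(precision=4,suppress=True)
tF=-4.1; F=np.array([.5955,.0865]); tE=-5.4; E=np.array([.5285,-.2115])
def rot2(t): t=np.radians(t); return np.array([[np.cos(t),-np.sin(t)],[np.sin(t),np.cos(t)]])
def f2w(x,y): return F+rot2(tF)@[x,y]
def w2f(p): return rot2(tF).T@(np.asarray(p)[:2]-F)
def e2w(x,y): return E+rot2(tE)@[x,y]
def w2e(p): return rot2(tE).T@(np.asarray(p)[:2]-E)
def delta(pos,yaw,xy,z,yaw1):
    Rm=R.from_euler('xyz',[180,0,yaw],degrees=True); R1=R.from_euler('xyz',[180,0,yaw1],degrees=True)
    return np.r_[Rm.inv().apply(np.r_[xy,z]-pos),(Rm.inv()*R1).as_rotvec(degrees=True)]
E
python3 - <<'E'
from h import *
k=np.array([.5478,-.3315]); print(w2e(k))
t=k+rot2(tE)@[0,-.037]; print(t,delta(np.array([.2928,-.5797,.1944]),26.8,t,.13,-5.4))
E
```

```text
[ 0.0305 -0.1177]
[ 0.5443 -0.3683] [ 0.3198 -0.0753  0.0644  0.     -0.     32.2   ]
```

>>> servo_tool([
  [[0.08,-0.019,0.0,0,0,8,-1],[0.16,-0.038,0.01,0,0,16,-1],[0.24,-0.056,0.03,0,0,24,-1],[0.32,-0.075,0.05,0,0,32.2,-1],[0.32,-0.075,0.065,0,0,32.2,-1],[0.32,-0.075,0.065,0,0,32.2,-1],[0.32,-0.075,0.1,0,0,32.2,-1],[0.32,-0.075,0.14,0,0,32.2,-1],[0.32,-0.075,0.14,0,0,32.2,-1],[0.32,-0.075,0.14,0,0,32.2,-1]],
], squeeze=20)

```text
time_s: 1.25
tool_pos: [0.5453, -0.3685, 0.0553]
tool_rot: [-180.0, 0.0, -5.3]
force: [-0.2, 0.3, -0.7]
grip_width: 0.0149
```

Run:
```python
from cell import env
from h import *
S=env.read_camera("scene");D=env.read_camera("side")
crop(S["frame"],110,150,270,290,5,"c1");crop(D["frame"],280,120,410,230,6,"c3")
```

```text
(no output)
```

View pics/c1.png

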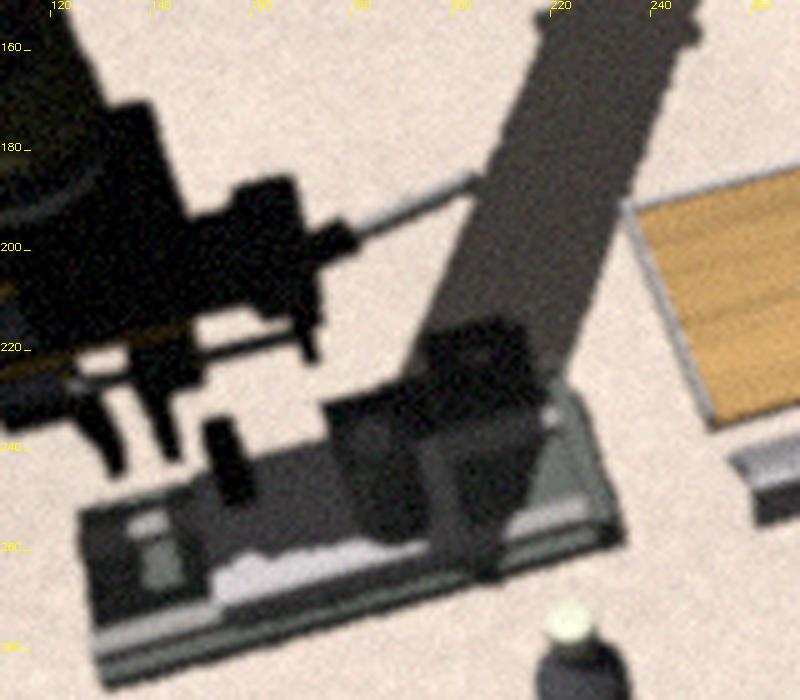

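View pics/c3.png

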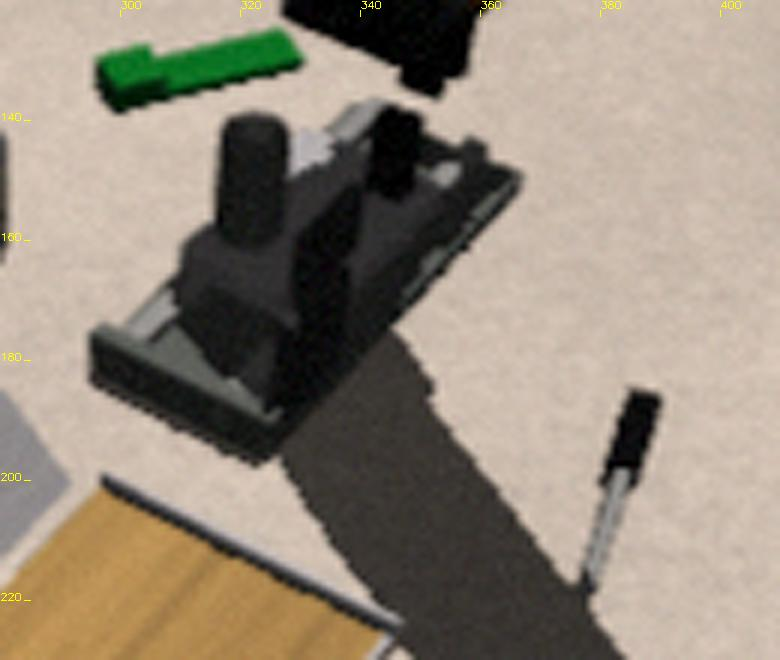

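>>> servo_tool([
  [[0,-0.006,0,0,0,0,-1],[0,-0.012,0,0,0,0,-1],[0,-0.018,0,0,0,0,-1],[0,-0.024,0,0,0,0,-1],[0,-0.03,0,0,0,0,-1],[0,-0.036,0,0,0,0,-1],[0,-0.042,0,0,0,0,-1],[0,-0.048,0,0,0,0,-1],[0,-0.05,0,0,0,0,-1],[0,-0.05,0,0,0,0,-1]],
])

```text
time_s: 2.35
tool_pos: [0.5497, -0.3187, 0.0555]
tool_rot: [180.0, -0.0, -5.4]
force: [0.4, -1.3, -0.7]
grip_width: 0.0003
```

>>> servo_tool([
  [[0,-0.003,0,0,0,0,-1],[0,-0.006,0,0,0,0,-1],[0,-0.009,0,0,0,0,-1],[0,-0.01,0,0,0,0,-1],[0,-0.01,0,0,0,0,-1]],
])

```text
time_s: 2.85
tool_pos: [0.5506, -0.3089, 0.0555]
tool_rot: [-180.0, -0.0, -5.4]
force: [0.2, 0.2, -0.3]
grip_width: 0.0005
```

Run:
```python
from cell import env
from h import *
S=env.read_camera("scene");D=env.read_camera("side")
crop(S["frame"],110,150,270,290,5,"c1");crop(D["frame"],280,120,410,230,6,"c3")
```

```text
(no output)
```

View pics/c1.png

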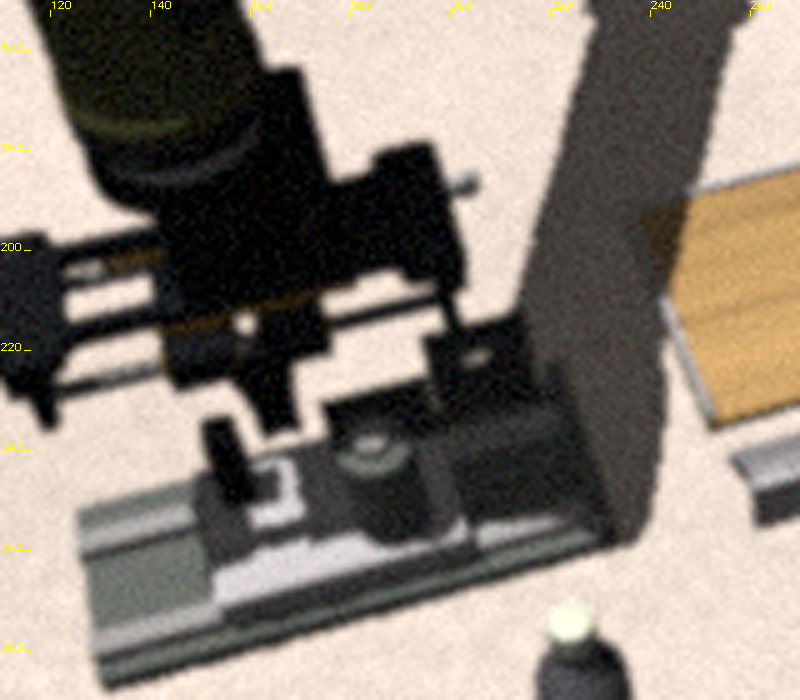

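View pics/c3.png

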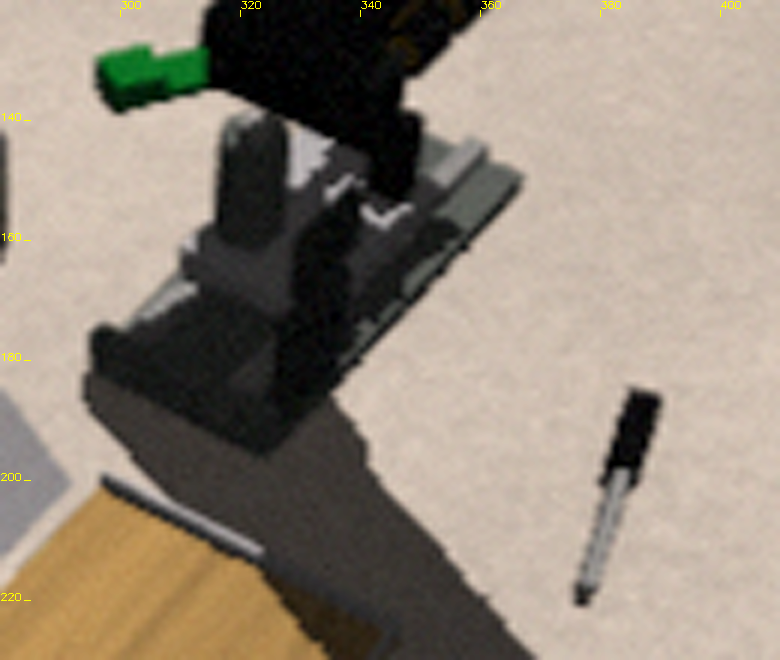

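Run:
```python
from h import *
S,D=pickle.load(open("c0.pkl","rb"))
for n,p in (("tcp",[.5506,-.3089,.0555]),("knobtop",[.5478,-.3315,.082]),("knobbase",[.5478,-.3315,.036]),("base0",[.5478,-.3315,.0])): print(n,proj(S,p),proj(D,p))
print(proj(S,[0,0,0]),proj(D,[0,0,0]))
```

```text
tcp [167.4262 239.7546] [338.8694 151.032 ]
knobtop [154.7596 235.0999] [344.2545 139.7601]
knobbase [159.3043 247.1157] [342.5328 152.2764]
base0 [162.6435 255.9444] [341.2536 161.5755]
[220.3941  98.9021] [510.8455 346.353 ]
```

Run:
```python
from cell import env
from h import *
S,D=pickle.load(open("c0.pkl","rb"))
print(env.get_obs()["tool_pos"])
for p in [[.5506,-.3089,.085],[.5506,-.3089,.07],[.5453,-.3685,.0553],[.5453,-.3685,.085]]: print(proj(S,p),proj(D,p))
W=env.read_camera("wrist");cv2.imwrite("pics/w.png",np.clip(W["frame"]*1.6,0,255).astype('uint8'))
D=env.read_camera("side"); crop(D["frame"],300,100,370,180,9,"c4")
print(proj(W,[.5506,-.3089,.0555]),proj(W,[.5478,-.3315,.082]))
```

```text
[ 0.5505 -0.3094  0.0555]
[164.7074 231.8921] [339.9158 142.8831]
[166.1055 235.9354] [339.3787 147.0658]
[141.0613 246.7891] [349.5858 140.549 ]
[137.6598 238.9381] [350.815 132.366]
[270.693  244.5908] [311.5474 264.6789]
```

View pics/w.png

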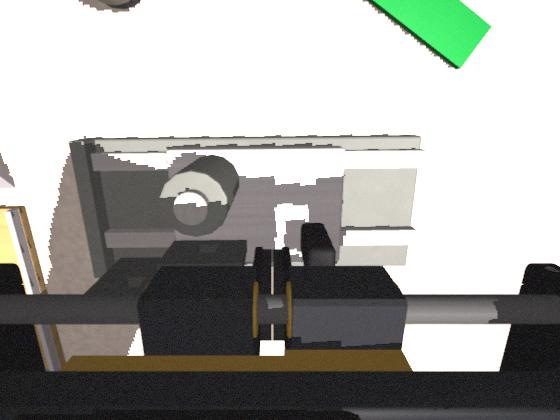

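View pics/c4.png

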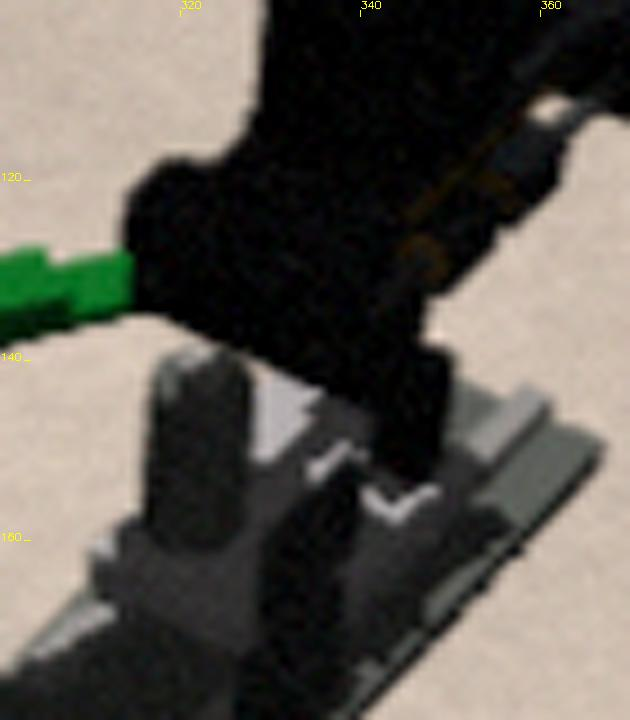

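>>> servo_tool([
  [[0,0,-0.03,0,0,0,-1],[0,0,-0.06,0,0,0,-1],[0,0.0,-0.06,0,0,0,0.2],[-0.001,0.023,-0.06,0,0,0,0.2],[-0.001,0.023,-0.06,0,0,0,0.2],[-0.001,0.023,-0.06,0,0,0,0.2],[-0.001,0.023,-0.06,0,0,0,0.2]],
])

```text
time_s: 3.75
tool_pos: [0.5474, -0.3307, 0.1148]
tool_rot: [-179.9, 0.0, -5.4]
force: [-0.2, 0.1, -0.1]
grip_width: 0.0325
```

Run:
```python
from cell import env
from h import *
W=env.read_camera("wrist");cv2.imwrite("pics/w.png",np.clip(W["frame"]*1.6,0,255).astype('uint8'))
D=env.read_camera("side"); crop(D["frame"],300,100,370,180,9,"c4")
S=env.read_camera("scene"); crop(S["frame"],110,180,220,280,7,"c5")
p=env.get_obs()["tool_pos"]; print(p,proj(S,p),proj(D,p),proj(W,p))
```

```text
[ 0.5476 -0.3309  0.1152] [151.5199 225.7245] [345.5251 130.3832] [271.7287 244.5344]
```

View pics/w.png

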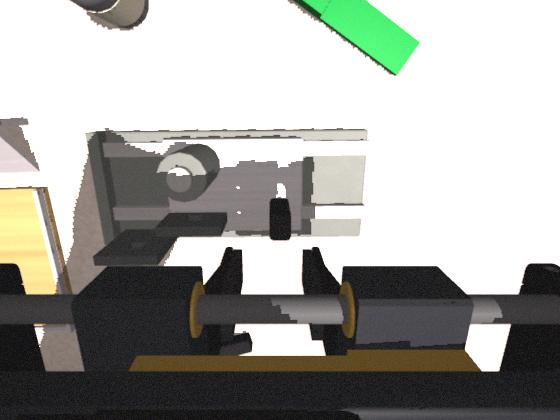

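View pics/c4.png

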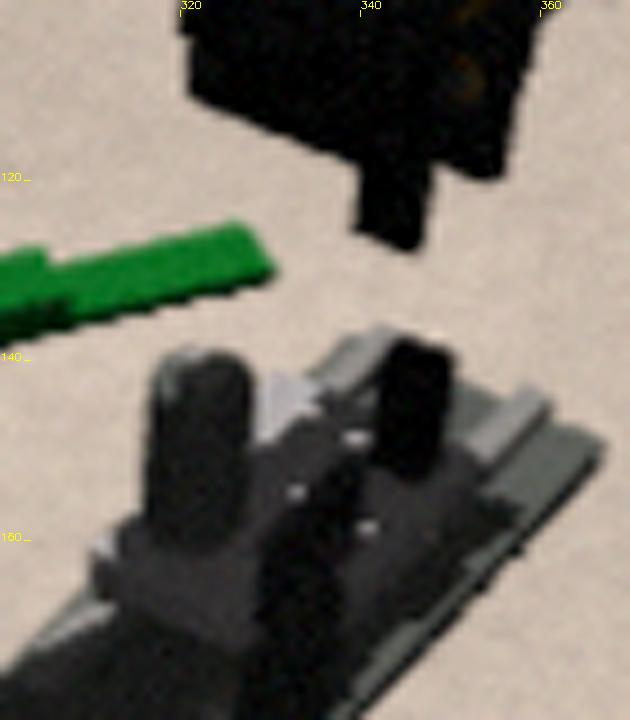

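View pics/c5.png

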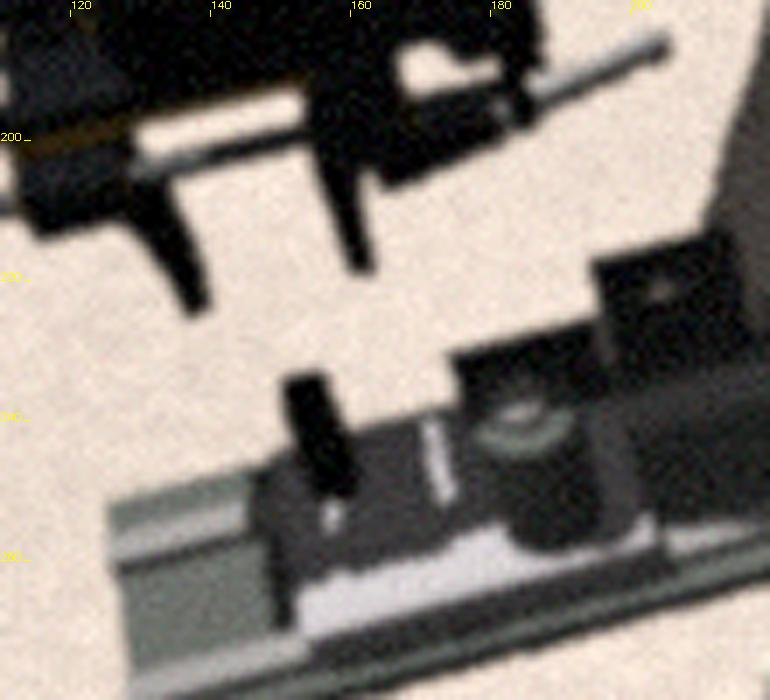

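Run:
```python
from cell import env
from h import *
W=env.read_camera("wrist");D=env.read_camera("side");S=env.read_camera("scene")
print(proj(W,[.5478,-.3315,.082]),proj(W,[.5478,-.3315,.036]))
print(tri([S,D],[(149.7,221),(343,127)]))
print(tri([S,W],[(138,222.5),(232,250)]),tri([S,W],[(161,218),(311,250)]))
print(tri([S,W],[(154.5,235),(279,233)]))
print(tri([S,D,W],[(154.5,235),(344,140),(279,233)]))
print(ray(W,(270,210)))
# lower near edge: finger tips
```

```text
[272.3016 226.2302] [272.2674 207.8959]
(array([ 0.5514, -0.328 ,  0.1304]), [array([1.9, 1.1]), array([ 1.4, -1. ])])
(array([ 0.5941, -0.3361,  0.2025]), [array([ 5.8, -6.8]), array([ 41.5, -30.4])]) (array([ 0.5696, -0.3289,  0.1625]), [array([-11.5,   0.7]), array([-48.3,  -7.8])])
(array([ 0.5371, -0.3341,  0.0697]), [array([-0.7,  0.3]), array([-2.1,  0.4])])
(array([ 0.5458, -0.3331,  0.0815]), [array([-0.6, -0.2]), array([ 1.1, -0.2]), array([-4.2, -4.6])])
(array([ 0.6293, -0.3389,  0.3054]), array([-0.295 ,  0.0339, -0.9549]))
```

Run:
```python
from cell import env
from h import *
W=env.read_camera("wrist");D=env.read_camera("side");S=env.read_camera("scene")
print(tri([S,W],[(138,222.5),(311,250)]),tri([S,W],[(161,218),(232,250)]))
Rm=R.from_rotvec([0,0,0])
p=env.get_obs()["tool_pos"]
t=np.radians(-5.4); ty=np.array([np.sin(t),-np.cos(t),0]);tx=np.array([np.cos(t),np.sin(t),0])
for s in(-1,1):
  for dx in (-.0095,.0095):
   q=p+s*.019*ty+dx*tx; print(s,dx,proj(S,q),proj(D,q),proj(W,q))
```

```text
(array([ 0.5565, -0.3535,  0.148 ]), [array([ 0.1, -0. ]), array([ 0.4, -0. ])]) (array([ 0.5544, -0.3082,  0.1359]), [array([-0.6,  0.6]), array([-2.6,  1.5])])
-1 -0.0095 [159.1364 220.3435] [345.1128 134.7633] [242.4023 258.4581]
-1 0.0095 [160.3873 226.7451] [339.2177 132.2284] [241.5986 230.6999]
1 -0.0095 [141.6611 224.7125] [352.2318 128.0391] [301.7082 258.4905]
1 0.0095 [142.6984 231.2235] [346.3895 125.5955] [302.5546 230.7333]
```

>>> servo_tool([
  [[0,0,0.02,0,0,0,0.2],[0,0,0.035,0,0,0,0.2],[0,0,0.05,0,0,0,0.2],[0,0,0.06,0,0,0,0.2],[0,0,0.065,0,0,0,0.2],[0,0,0.065,0,0,0,0.2]],
])

```text
time_s: 4.8
tool_pos: [0.5468, -0.3318, 0.0495]
tool_rot: [-180.0, 0.1, -5.4]
force: [0.0, 0.3, 0.1]
grip_width: 0.0521
```

Run:
```python
from cell import env
from h import *
W=env.read_camera("wrist");cv2.imwrite("pics/w.png",np.clip(W["frame"]*1.6,0,255).astype('uint8'))
S=env.read_camera("scene"); crop(S["frame"],110,180,220,280,7,"c5")
```

View pics/w.png

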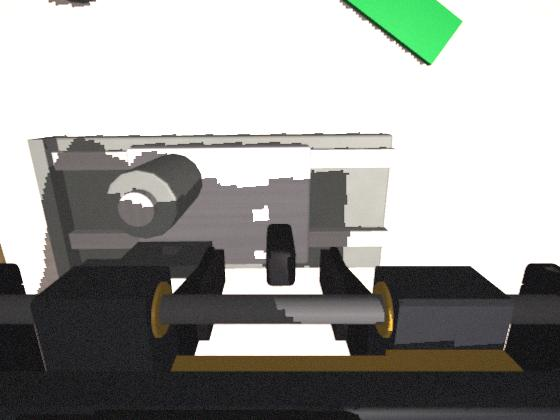

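View pics/c5.png

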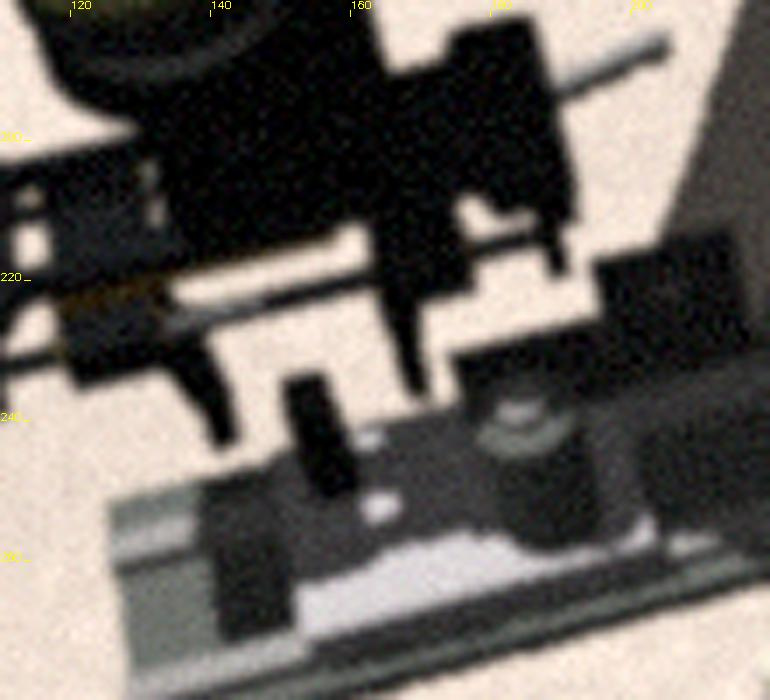

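>>> servo_tool([
  [[0,0,0.005,0,0,0,0.2],[0,0,0.008,0,0,0,-1],[0,0,0.008,0,0,0,-1],[0,0,0.008,0,0,0,-1],[0,0,0.008,0,0,0,-1],[0,0,0.008,0,0,0,-1],[0,0,0.008,0,0,0,-1],[0,0,0.008,0,0,0,-1]],
], squeeze=20)

```text
time_s: 5.7
tool_pos: [0.5474, -0.3328, 0.0426]
tool_rot: [179.9, -0.0, -5.4]
force: [0.9, -3.2, -0.6]
grip_width: 0.0162
```

>>> servo_tool([
  [[0,-0.006,0,0,0,0,-1],[0,-0.012,0,0,0,0,-1],[0,-0.018,0,0,0,0,-1],[0,-0.024,0,0,0,0,-1],[0,-0.03,0,0,0,0,-1],[0,-0.036,0,0,0,0,-1],[0,-0.04,0,0,0,0,-1],[0,-0.043,0,0,0,0,-1],[0,-0.045,0,0,0,0,-1],[0,-0.045,0,0,0,0,-1]],
])

```text
time_s: 6.7
tool_pos: [0.5513, -0.2867, 0.0426]
tool_rot: [-180.0, 0.0, -5.4]
force: [-3.1, 0.1, 4.8]
grip_width: 0.0159
```

>>> servo_tool([
  [[0,-0.002,0,0,0,0,-1],[0,-0.004,0,0,0,0,-1],[0,-0.005,0,0,0,0,-1],[0,-0.006,0,0,0,0,-1],[0,-0.006,0,0,0,0,-1]],
])

```text
time_s: 7.2
tool_pos: [0.5515, -0.2854, 0.0426]
tool_rot: [179.7, -0.0, -5.5]
force: [-3.3, -7.8, 2.1]
grip_width: 0.0157
```

Run:
```python
from cell import env
from h import *
W=env.read_camera("wrist");cv2.imwrite("pics/w.png",np.clip(W["frame"]*1.6,0,255).astype('uint8'))
S=env.read_camera("scene"); crop(S["frame"],110,180,240,280,6,"c5")
print(env.get_obs()["force"])
```

```text
[-2.3797 -7.29    2.6071]
```

View pics/w.png

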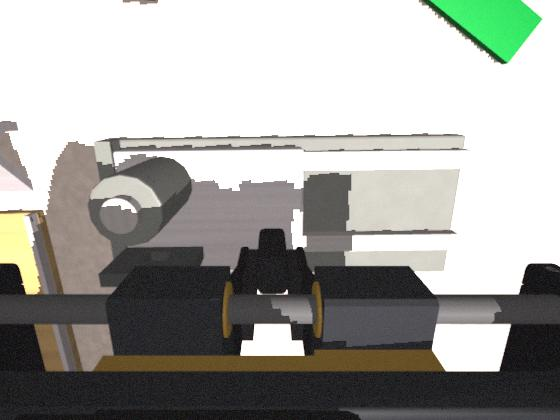

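View pics/c5.png

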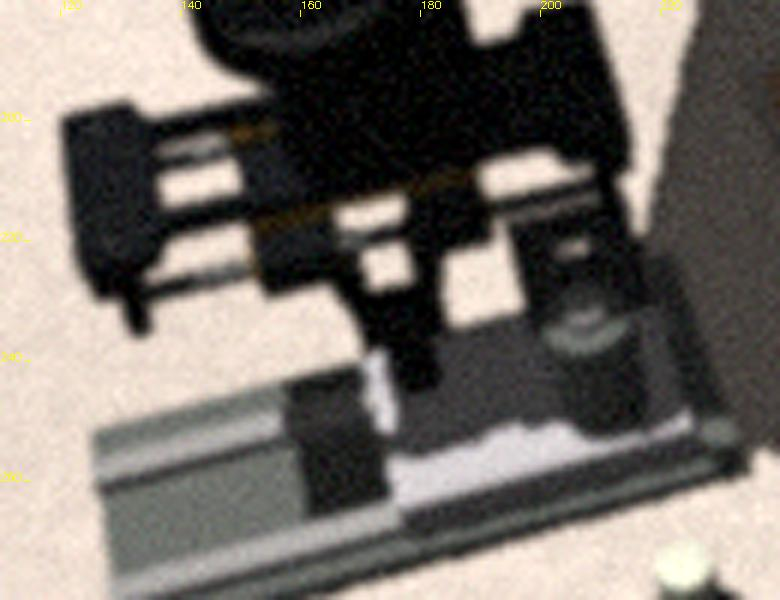

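>>> servo_tool([
  [[0,0.006,0,0,0,0,0.2],[0,0.006,0,0,0,0,0.2],[0,0.006,0,0,0,0,0.2],[0,0.006,-0.05,0,0,0,0.2],[0,0.006,-0.1,0,0,0,0.2],[0,0.05,-0.15,0,0,0,0.2],[0,0.1,-0.15,0,0,0,0.2],[0,0.15,-0.15,0,0,0,0.2],[0,0.2,-0.15,0,0,0,0.2],[0,0.2,-0.15,0,0,0,0.2]],
])

```text
time_s: 8.3
tool_pos: [0.5299, -0.4873, 0.1913]
tool_rot: [179.8, 0.1, -5.8]
force: [-0.8, -0.6, -0.9]
grip_width: 0.0518
```

Run:
```python
from cell import env
from h import *
D=env.read_camera("side");S=env.read_camera("scene")
crop(S["frame"],110,150,270,290,5,"d1");crop(D["frame"],280,120,410,230,6,"d2")
```

```text
(no output)
```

View pics/d1.png

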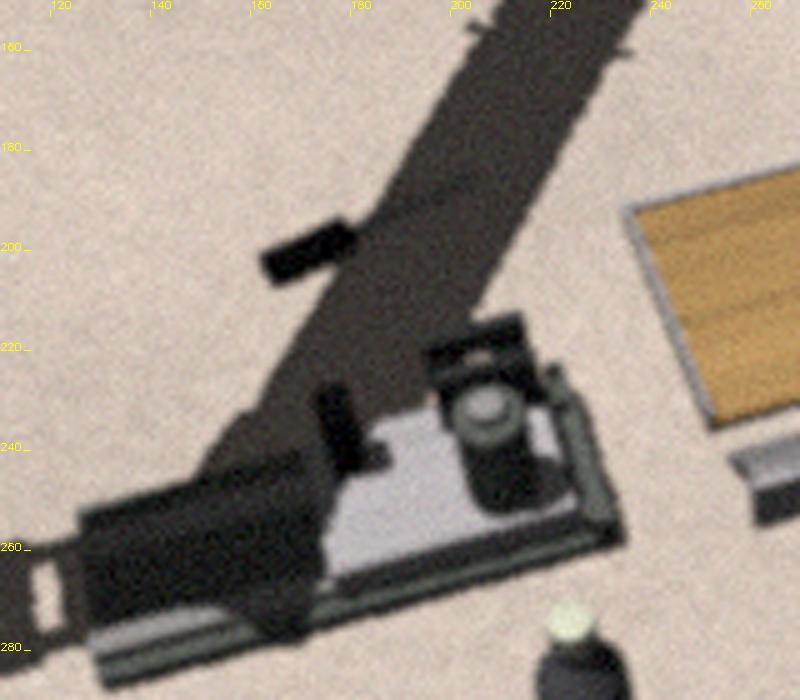

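View pics/d2.png

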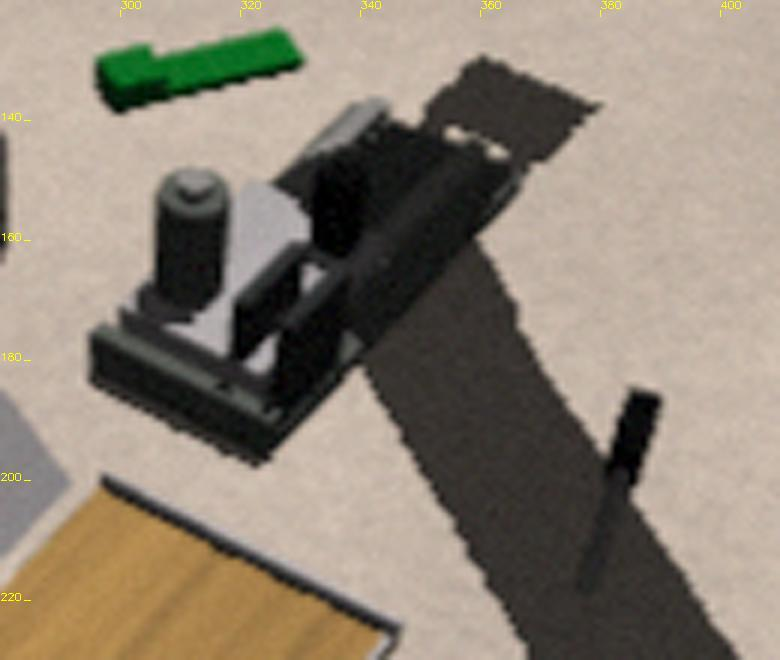

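Run:
```python
from cell import env
from h import *
D=env.read_camera("side");S=env.read_camera("scene")
g=lambda f:(255*(f/255.)**.5).astype('uint8')*0.66
crop(g(S["frame"]),165,195,235,255,11,"d1");crop(g(D["frame"]),295,140,355,200,10,"d2")
```

```text
(no output)
```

View pics/d1.png

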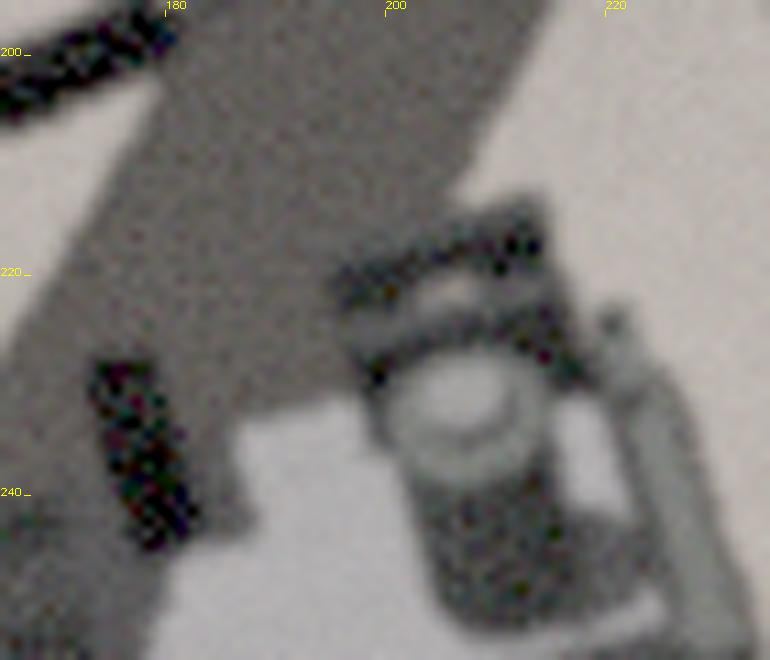

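View pics/d2.png

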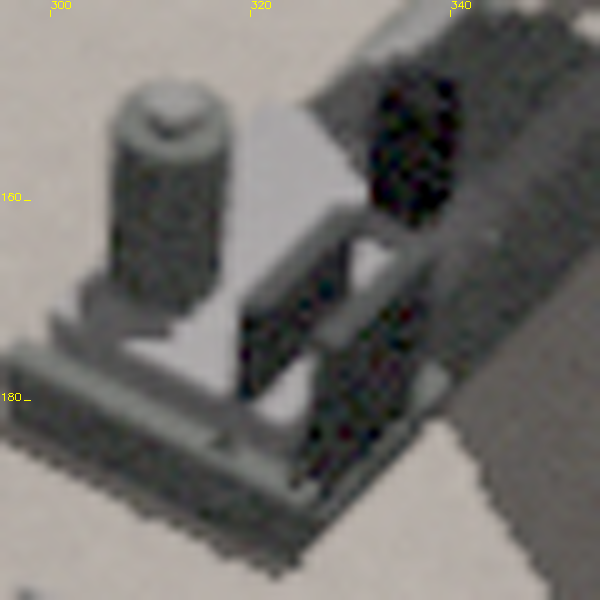

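Run:
```python
from h import *
S,D=pickle.load(open("c0.pkl","rb"))
a=tri([S,D],[(214.3,213),(327.5,175)]);b=tri([S,D],[(195.2,219.5),(338.5,165)])
print(a,b); d=a[0]-b[0]; print(np.linalg.norm(d),np.degrees(np.arctan2(-d[0],d[1])))
m=(plane(S,(214.3,213),.072)+plane(S,(195.2,219.5),.072))/2
m2=(plane(D,(327.5,175),.072)+plane(D,(338.5,165),.072))/2
u=rot2(tE)@[.004,0]; print("eye",m[:2]+u,m2[:2]+u)
k=tri([S,D],[(176,228.5),(336.5,146)]);print("knob",k,k[0][:2]-rot2(tE)@[.030,-.07])
mt=tri([S,D],[(207.5,232),(311.5,152.5)]);print("motor",mt,mt[0][:2]-rot2(tE)@[.070,-.005], k[0]-mt[0])
print("hole far face",plane(S,(205.5,221.3),.052))
for n,a,b in (("end",(163.5,204.5),(386.5,187)),("front",(180,197),(382.5,200)),("tip",(204.3,185.3),(376.7,219))):
  print(n,plane(S,a,.008),plane(D,b,.008),tri([S,D],[a,b])[0])
```

```text
(array([ 0.5271, -0.1884,  0.068 ]), [array([-0.7, -0.4]), array([-0.6,  0.3])]) (array([ 0.5224, -0.2376,  0.0658]), [array([-2. , -1.1]), array([-1.7,  1. ])])
0.0494754999179869 -5.4801803785729115
eye [ 0.5366 -0.2117] [ 0.5251 -0.2121]
knob (array([ 0.5519, -0.2849,  0.0882]), [array([-1. , -0.5]), array([-0.8,  0.5])]) [ 0.5286 -0.2124]
motor (array([ 0.5951, -0.2226,  0.0917]), [array([-0.3, -0.2]), array([-0.3,  0.1])]) [ 0.5259 -0.211 ] [-0.0432 -0.0623 -0.0035]
hole far face [ 0.5313 -0.2121  0.052 ]
end [ 0.3949 -0.2899  0.008 ] [ 0.3895 -0.2923  0.008 ] [ 0.3909 -0.2913  0.0064]
front [ 0.3868 -0.2435  0.008 ] [ 0.3797 -0.2399  0.008 ] [ 0.3811 -0.2436  0.0031]
tip [ 0.3721 -0.1717  0.008 ] [ 0.3661 -0.1686  0.008 ] [ 0.3673 -0.1715  0.0038]
```

Run:
```python
from cell import env
from h import *
o=env.get_obs();print(o["tool_pos"],o["tool_rot"])
print(delta(o["tool_pos"],-5.4,[.3854,-.260],.12,101.1))
```

```text
[ 0.5347 -0.4779  0.1919] [-179.8516   -0.0239   -5.2706]
[  -0.1692   -0.2028    0.0719    0.        0.     -106.5   ]
```

>>> servo_tool([
  [[-0.04,-0.05,0.0,0,0,-8,1],[-0.08,-0.1,0.0,0,0,-16,1],[-0.12,-0.15,0.0,0,0,-24,1],[-0.169,-0.203,0.0,0,0,-32,1],[-0.169,-0.203,0.0,0,0,-40,1],[-0.169,-0.203,0.0,0,0,-48,1],[-0.169,-0.203,0.0,0,0,-56,1],[-0.169,-0.203,0.03,0,0,-64,1],[-0.169,-0.203,0.05,0,0,-72,1],[-0.169,-0.203,0.072,0,0,-80,1],[-0.169,-0.203,0.072,0,0,-88,1],[-0.169,-0.203,0.072,0,0,-96,1],[-0.169,-0.203,0.072,0,0,-104,1],[-0.169,-0.203,0.072,0,0,-106.5,1],[-0.169,-0.203,0.072,0,0,-106.5,1],[-0.169,-0.203,0.072,0,0,-106.5,1],[-0.169,-0.203,0.072,0,0,-106.5,1]],
])

```text
time_s: 10.2
tool_pos: [0.3845, -0.2614, 0.1206]
tool_rot: [180.0, 0.0, 101.2]
force: [0.1, 0.3, 0.7]
grip_width: 0.0871
```

Run:
```python
from cell import env
from h import *
o=env.get_obs();print(o["tool_pos"],o["tool_rot"],o["qpos"])
W=env.read_camera("wrist");cv2.imwrite("pics/w.png",np.clip(W["frame"]*1.4,0,255).astype('uint8'))
print(proj(W,[.387,-.268,.008]),proj(W,[.3685,-.171,.008]),proj(W,o["tool_pos"]))
```

```text
[ 0.3845 -0.2614  0.1206] [179.9843   0.021  101.1546] [ 44.7497  -0.5451 -13.6879 113.5786  -0.1347  66.9253  42.2698]
[273.1838 204.7374] [274.0007  96.826 ] [272.1665 244.45  ]
```

View pics/w.png

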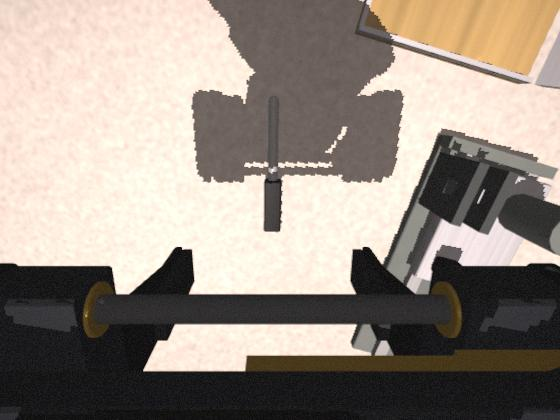

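>>> servo_tool([
  [[0,0,0.03,0,0,0,0.6],[0,0,0.06,0,0,0,0.4],[0,0,0.09,0,0,0,0.2],[0,0,0.105,0,0,0,0.2],[0,0,0.112,0,0,0,0.2],[0,0,0.115,0,0,0,0.2],[0,0,0.117,0,0,0,0.2],[0,0,0.117,0,0,0,0.2]],
])

```text
time_s: 11.05
tool_pos: [0.3848, -0.2628, 0.0041]
tool_rot: [179.9, 0.1, 101.1]
force: [-0.7, 0.0, 0.8]
grip_width: 0.0527
```

Run:
```python
from cell import env
from h import *
W=env.read_camera("wrist");cv2.imwrite("pics/w.png",np.clip(W["frame"]*1.4,0,255).astype('uint8'))
S=env.read_camera("scene"); crop(S["frame"],110,150,220,230,7,"c5")
```

```text
(no output)
```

View pics/w.png

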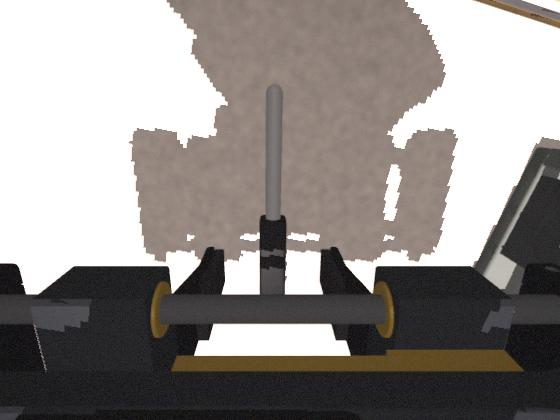

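View pics/c5.png

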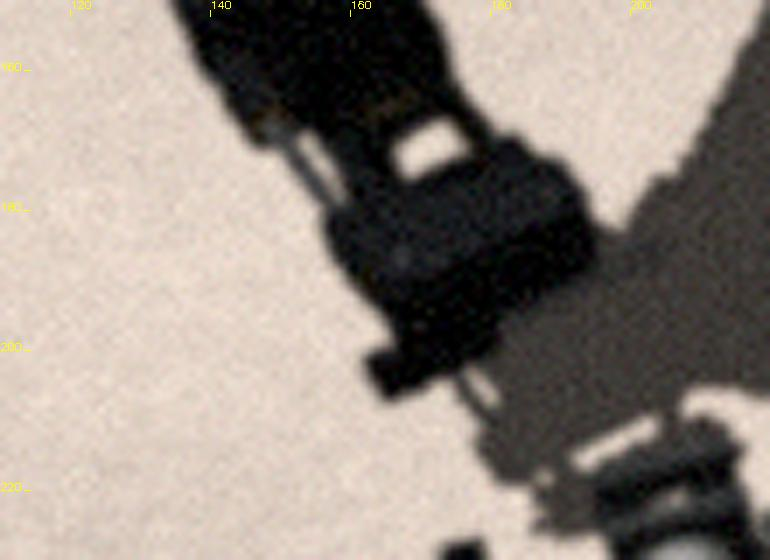

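>>> servo_tool([
  [[0,0,0,0,0,0,-1],[0,0,0,0,0,0,-1],[0,0,0,0,0,0,-1],[0,0,0,0,0,0,-1],[0,0,0,0,0,0,-1],[0,0,0,0,0,0,-1],[0,0,0,0,0,0,-1]],
], squeeze=35)

```text
time_s: 11.85
tool_pos: [0.3842, -0.2624, 0.0034]
tool_rot: [-180.0, 0.0, 101.1]
force: [-0.3, 0.5, 0.9]
grip_width: 0.0052
```

Run:
```python
from cell import env
from h import *
W=env.read_camera("wrist");cv2.imwrite("pics/w.png",np.clip(W["frame"]*1.4,0,255).astype('uint8'))
S=env.read_camera("scene"); crop(S["frame"],110,150,220,230,7,"c5")
D=env.read_camera("side"); crop(D["frame"],340,150,420,230,9,"c4")
o=env.get_obs();print(o["grip_width"],o["tool_pos"])
```

```text
0.00093026418009484 [ 0.3842 -0.2624  0.0034]
```

View pics/w.png

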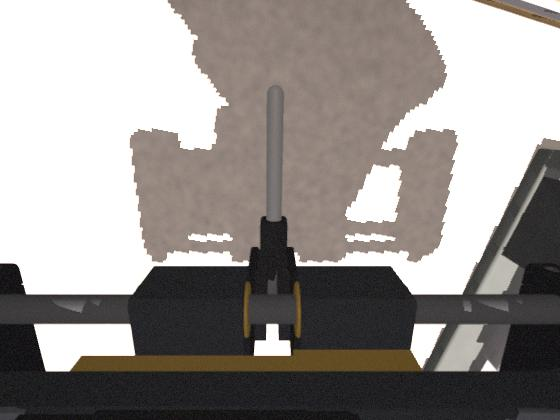

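View pics/c4.png

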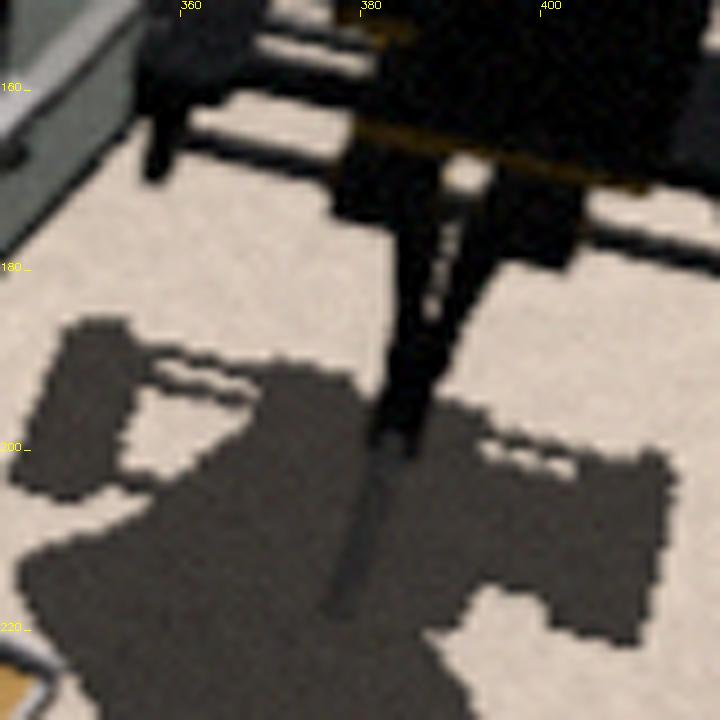

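>>> servo_tool([
  [[0,0,0,0,0,0,0],[0,0,0,0,0,0,0],[0,0,0,0,0,0,0],[0,0,0,0,0,0,0],[0,0,0.002,0,0,0,0],[0,0,0.004,0,0,0,0],[0,0,0.006,0,0,0,0],[0,0,0.006,0,0,0,0]],
])

```text
time_s: 12.8
tool_pos: [0.3839, -0.2622, -0.003]
tool_rot: [-180.0, -0.0, 101.1]
force: [-0.8, 0.5, -0.1]
grip_width: 0.0427
```

>>> servo_tool([
  [[0,0,0.002,0,0,0,0],[0,0,0.004,0,0,0,0],[0,0,0.006,0,0,0,0],[0,0,0.008,0,0,0,0],[0,0,0.008,0,0,0,0]],
])

```text
time_s: 13.3
tool_pos: [0.384, -0.2622, -0.0109]
tool_rot: [-180.0, -0.0, 101.1]
force: [0.2, 0.3, 0.0]
grip_width: 0.0435
```

Run:
```python
from cell import env
from h import *
S=env.read_camera("scene"); crop(S["frame"],140,160,220,230,8,"c5")
D=env.read_camera("side"); crop(D["frame"],340,150,420,230,9,"c4")
o=env.get_obs();print(o["force"],o["tool_pos"],o["qpos"])
```

```text
[0.2807 0.3378 0.0934] [ 0.3842 -0.2624 -0.0106] [ 44.0826   9.0754 -13.7673 120.6428   2.7892  50.5776  39.8122]
```

View pics/c4.png

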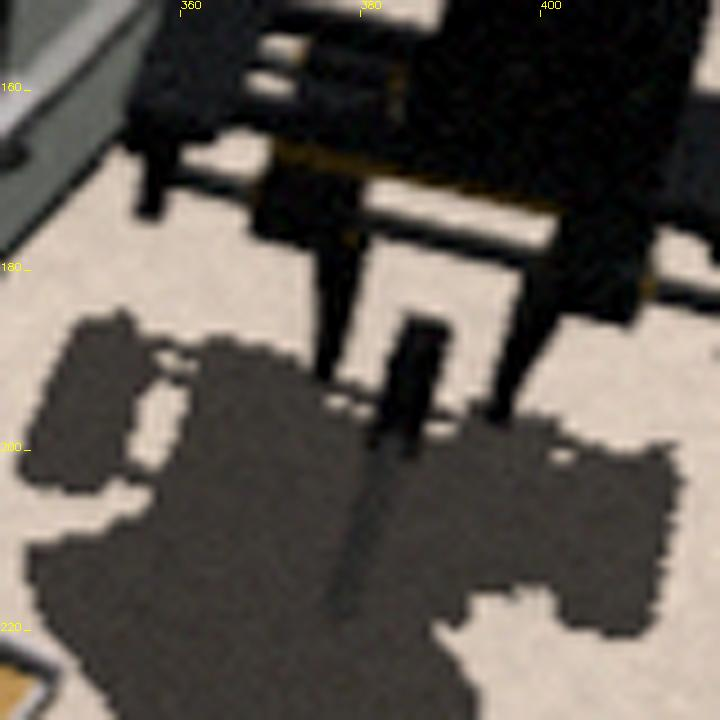

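View pics/c5.png

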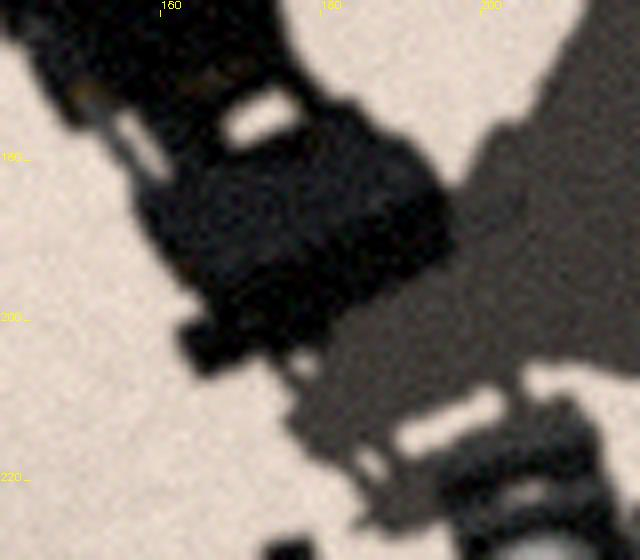

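>>> servo_tool([
  [[0,0,0.001,0,0,0,0],[0,0,0.002,0,0,0,0],[0,0,0.003,0,0,0,0],[0,0,0.004,0,0,0,0],[0,0,0.004,0,0,0,0]],
])

```text
time_s: 13.9
tool_pos: [0.384, -0.2623, -0.0147]
tool_rot: [-180.0, -0.0, 101.1]
force: [0.3, 0.2, -0.0]
grip_width: 0.0436
```

>>> servo_tool([
  [[0,0,0.001,0,0,0,0],[0,0,0.002,0,0,0,0],[0,0,0.003,0,0,0,0],[0,0,0.003,0,0,0,0]],
])

```text
time_s: 14.3
tool_pos: [0.3841, -0.2623, -0.0177]
tool_rot: [-180.0, -0.0, 101.1]
force: [-1.1, 0.2, 0.5]
grip_width: 0.0436
```

>>> servo_tool([
  [[0,0,0,0,0,0,-1],[0,0,0,0,0,0,-1],[0,0,0,0,0,0,-1],[0,0,0,0,0,0,-1],[0,0,0,0,0,0,-1],[0,0,0,0,0,0,-1]],
], squeeze=35)

```text
time_s: 14.9
tool_pos: [0.3843, -0.2624, -0.0175]
tool_rot: [180.0, 0.0, 101.1]
force: [-0.4, -0.7, 0.2]
grip_width: 0.0152
```

>>> servo_tool([
  [[0,0,-0.02,0,0,0,-1],[0,0,-0.05,0,0,0,-1],[0,0,-0.09,0,0,0,-1],[0,0,-0.12,0,0,7,-1],[0.01,0.01,-0.12,0,0,15,-1],[0.02,0.015,-0.12,0,0,22,-1],[0.03,0.02,-0.12,0,0,30,-1],[0.04,0.03,-0.12,0,0,38,-1],[0.0556,0.0367,-0.12,0,0,46,-1],[0.0556,0.0367,-0.12,0,0,54,-1],[0.0556,0.0367,-0.12,0,0,62,-1],[0.0556,0.0367,-0.12,0,0,70,-1],[0.0556,0.0367,-0.12,0,0,78,-1],[0.0556,0.0367,-0.12,0,0,86,-1],[0.0556,0.0367,-0.12,0,0,94,-1],[0.0556,0.0367,-0.12,0,0,102,-1],[0.0556,0.0367,-0.12,0,0,106.5,-1],[0.0556,0.0367,-0.12,0,0,106.5,-1],[0.0556,0.0367,-0.12,0,0,106.5,-1]],
])

```text
time_s: 16.8
tool_pos: [0.4092, -0.2006, 0.1022]
tool_rot: [-180.0, 0.0, -5.3]
force: [-0.2, 0.8, -0.6]
grip_width: 0.0154
```

Run:
```python
from cell import env
from h import *
W=env.read_camera("wrist");cv2.imwrite("pics/w.png",np.clip(W["frame"]*1.4,0,255).astype('uint8'))
S=env.read_camera("scene"); crop(S["frame"],140,130,260,240,6,"c5")
D=env.read_camera("side"); crop(D["frame"],300,110,400,210,7,"c4")
o=env.get_obs();print(o["force"],o["tool_pos"],o["tool_rot"],o["grip_width"])
```

```text
[ 0.7834 -0.0307 -1.0543] [ 0.4094 -0.2007  0.1024] [179.9976   0.014   -5.3324] 0.015576130743669453
```

View pics/w.png

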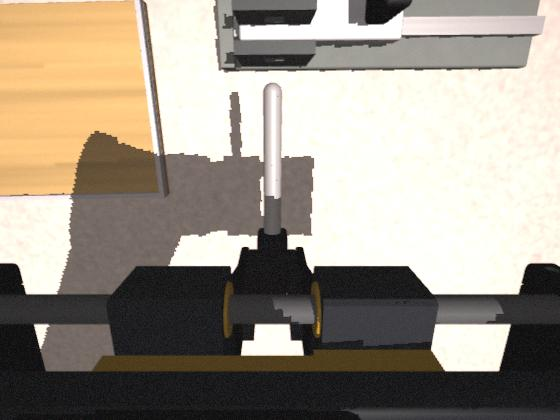

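View pics/c4.png

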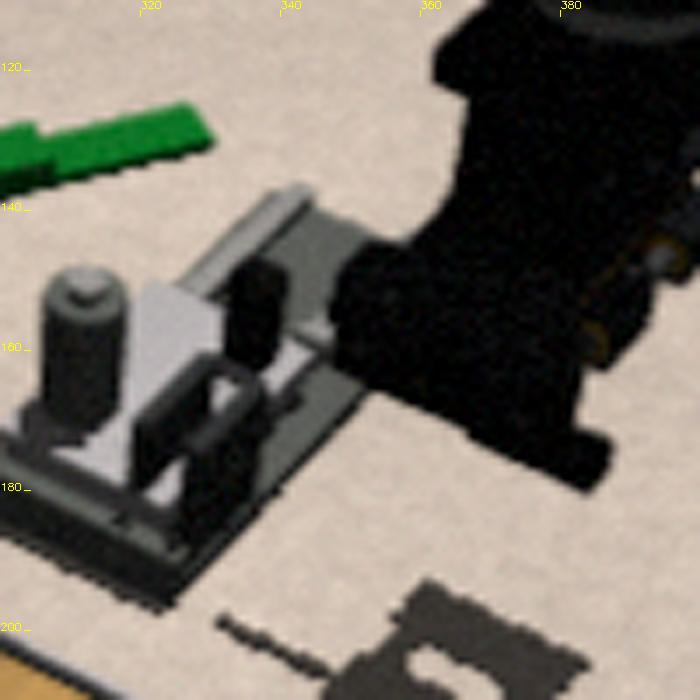

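View pics/c5.png

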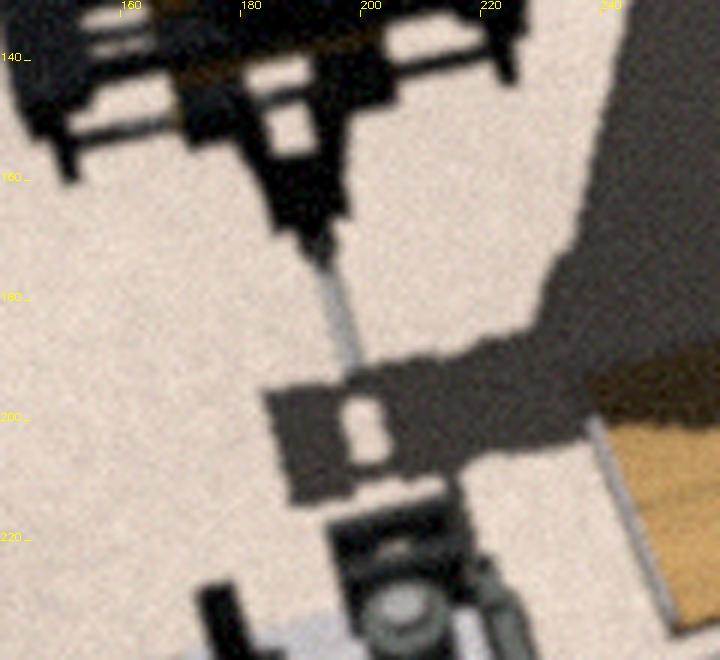

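Run:
```python
from cell import env
from h import *
W=env.read_camera("wrist");S=env.read_camera("scene")
print(proj(W,[.5028,-.2094,.1277]),proj(S,[.5028,-.2094,.1277]))
print(tri([S,W],[(198.3,191),(272.3,86)]))
print(tri([S,W],[(193,174),(272,232)]), "handle front")
# lug near top corners in wrist
for uv in [(233,66),(312,66),(233,55),(310,52)]: print(plane(W,uv,.072),w2e(plane(W,uv,.072)))
g=(255*(W["frame"][0:100,200:330]/255.)**.5).astype('uint8')
crop(g*0.66,0,0,130,100,6,"d3")
```

```text
[271.1854  82.6451] [198.2963 191.3361]
(array([ 0.5014, -0.2094,  0.1273]), [array([-0.2,  0. ]), array([-0.8, -0. ])])
(array([ 0.4189, -0.2015,  0.1049]), [array([-0.2,  0. ]), array([-0.7, -0. ])]) handle front
[ 0.5186 -0.1869  0.072 ] [-0.0121  0.0236]
[ 0.514  -0.2359  0.072 ] [-0.0121 -0.0256]
[ 0.5248 -0.1877  0.072 ] [-0.0059  0.0234]
[ 0.5221 -0.2351  0.072 ] [-0.0042 -0.0241]
```

View pics/d3.png

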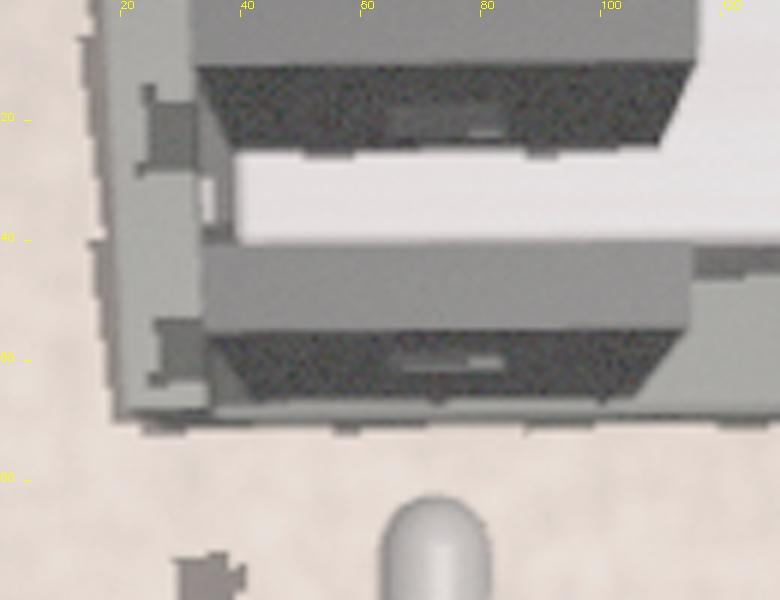

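Run:
```python
from cell import env
from h import *
W=env.read_camera("wrist")
a=plane(W,(234.5,55),.072);b=plane(W,(314.5,54.5),.072);print(a,b,np.linalg.norm(a-b),(a+b)/2,np.degrees(np.arctan2(-(a-b)[0],(a-b)[1])))
print(plane(W,(234,40.5),.072),plane(W,(315,40),.072))
print("hole",plane(W,(274.2,60),.052))
o=env.get_obs();p=o["tool_pos"];print(p,o["tool_rot"][2])
yaw=np.radians(o["tool_rot"][2]); ty=np.array([np.sin(yaw),-np.cos(yaw)])
m=((a+b)/2)[:2]; print("offset along tool y of lug mid", ty@(m-p[:2]), "tool x",np.array([np.cos(yaw),np.sin(yaw)])@(m-p[:2]), "pin tip", ty@(plane(W,(272.3,86),.1275)[:2]-p[:2]),"hole",ty@(plane(W,(274.2,60),.052)[:2]-p[:2]))
```

```text
[ 0.5248 -0.1887  0.072 ] [ 0.5205 -0.2379  0.072 ] 0.04939469626081353 [ 0.5227 -0.2133  0.072 ] -5.043361985565431
[ 0.5329 -0.1894  0.072 ] [ 0.5285 -0.2386  0.072 ]
hole [ 0.5223 -0.2132  0.052 ]
[ 0.4095 -0.2007  0.1025] -5.366984387610362
offset along tool y of lug mid 0.0019032132677806288 tool x 0.1138508250755727 pin tip 0.00048689975368553 hole 0.001860738259295797
```

>>> servo_tool([
  [[0,0.0014,0.02,0,0,0,-1],[0,0.0014,0.05,0,0,0,-1],[0,0.0014,0.07,0,0,0,-1],[0,0.0014,0.078,0,0,0,-1],[0,0.0014,0.078,0,0,0,-1],[0,0.0014,0.078,0,0,0,-1],[0.005,0.0014,0.078,0,0,0,-1],[0.01,0.0014,0.078,0,0,0,-1],[0.01,0.0014,0.078,0,0,0,-1]],
])

```text
time_s: 18.0
tool_pos: [0.421, -0.2034, 0.0253]
tool_rot: [180.0, -0.1, -5.4]
force: [0.6, -0.4, -1.3]
grip_width: 0.0157
```

Run:
```python
from cell import env
from h import *
W=env.read_camera("wrist")
g=(255*(W["frame"]/255.)**.5).astype('uint8')*0.66
crop(g,210,0,340,240,4,"d3")
D=env.read_camera("side"); g=(255*(D["frame"]/255.)**.5).astype('uint8')*0.66; crop(g,310,140,380,210,10,"c4")
S=env.read_camera("scene"); g=(255*(S["frame"]/255.)**.5).astype('uint8')*0.66; crop(g,170,170,230,250,8,"c5")
print(env.get_obs()["tool_pos"])
```

```text
[ 0.4194 -0.2031  0.0246]
```

View pics/d3.png

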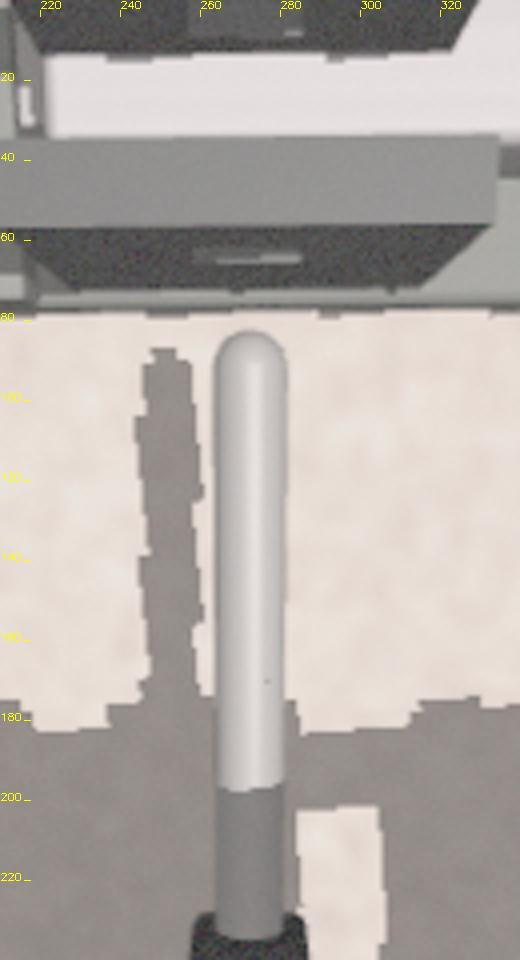

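View pics/c4.png

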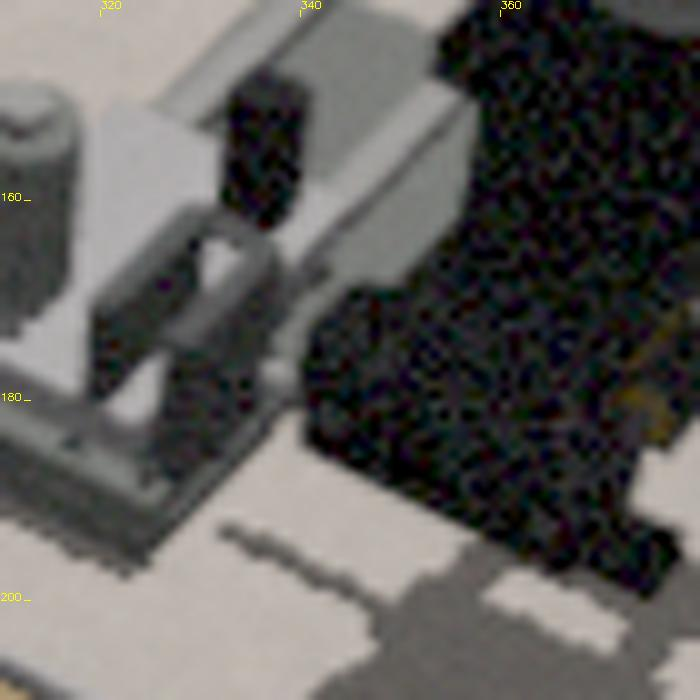

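View pics/c5.png

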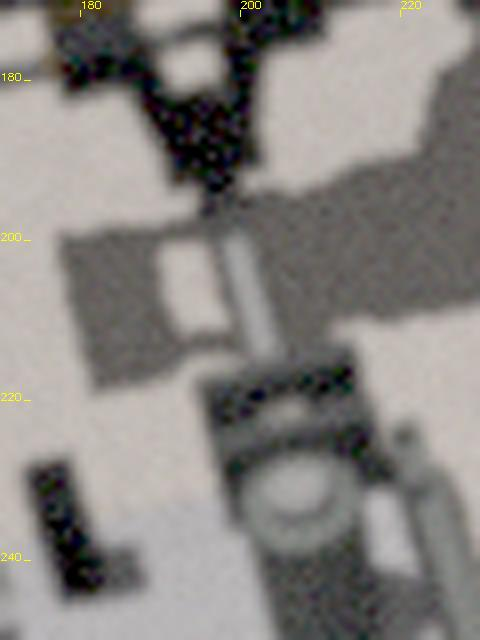

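>>> servo_tool([
  [[0.004,0,0,0,0,0,-1],[0.008,0,0,0,0,0,-1],[0.012,0,0,0,0,0,-1],[0.016,0,0,0,0,0,-1],[0.02,0,0,0,0,0,-1],[0.024,0,0,0,0,0,-1],[0.024,0,0,0,0,0,-1]],
])

```text
time_s: 18.85
tool_pos: [0.4439, -0.2053, 0.0245]
tool_rot: [-180.0, -0.0, -5.4]
force: [0.1, 0.7, -0.9]
grip_width: 0.0156
```

Run:
```python
from cell import env
from h import *
W=env.read_camera("wrist")
g=(255*(W["frame"]/255.)**.5).astype('uint8')*0.66
crop(g,210,0,340,240,4,"d3")
S=env.read_camera("scene"); g=(255*(S["frame"]/255.)**.5).astype('uint8')*0.66; crop(g,170,170,230,250,8,"c5")
o=env.get_obs();print(o["tool_pos"],o["force"])
```

```text
[ 0.4432 -0.2053  0.0244] [ 0.3555  0.7396 -0.8601]
```

View pics/d3.png

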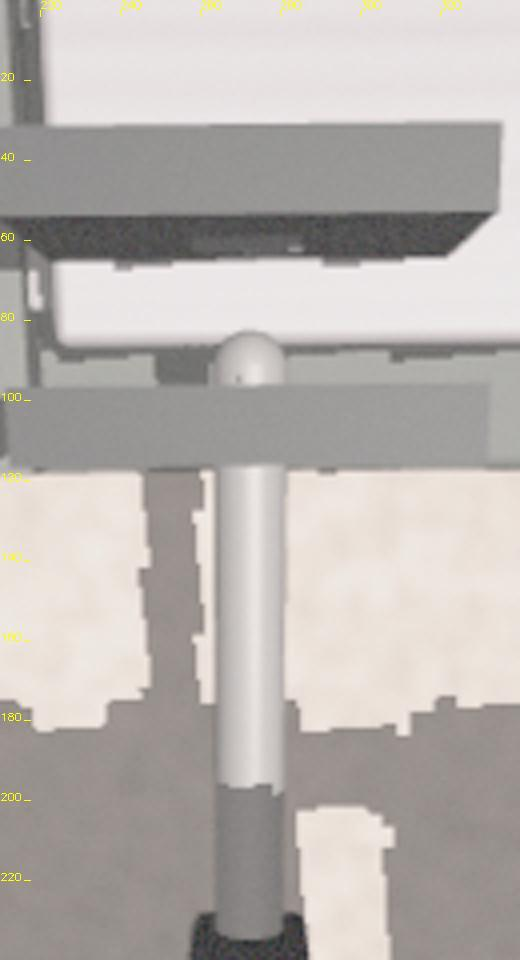

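View pics/c5.png

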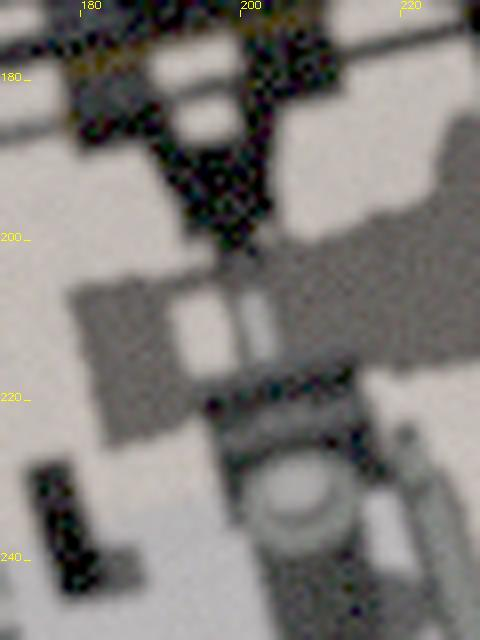

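>>> servo_tool([
  [[0.004,0,0,0,0,0,-1],[0.008,0,0,0,0,0,-1],[0.012,0,0,0,0,0,-1],[0.016,0,0,0,0,0,-1],[0.02,0,0,0,0,0,-1],[0.025,0,0,0,0,0,-1],[0.03,0,0,0,0,0,-1],[0.035,0,0,0,0,0,-1],[0.04,0,0,0,0,0,-1],[0.045,0,0,0,0,0,-1],[0.05,0,0,0,0,0,-1],[0.05,0,0,0,0,0,-1]],
])

```text
time_s: 20.15
tool_pos: [0.4867, -0.2094, 0.0222]
tool_rot: [-179.9, 0.8, -5.4]
force: [-12.5, 1.1, 2.0]
grip_width: 0.0155
```

Run:
```python
from cell import env
from h import *
W=env.read_camera("wrist")
g=(255*(W["frame"]/255.)**.5).astype('uint8')*0.66
crop(g,210,0,340,260,4,"d3")
o=env.get_obs();print(o["tool_pos"],o["force"],o["grip_width"])
```

```text
[ 0.4867 -0.2094  0.0223] [-12.2487   1.1665   1.9997] 0.015195618560205598
```

View pics/d3.png

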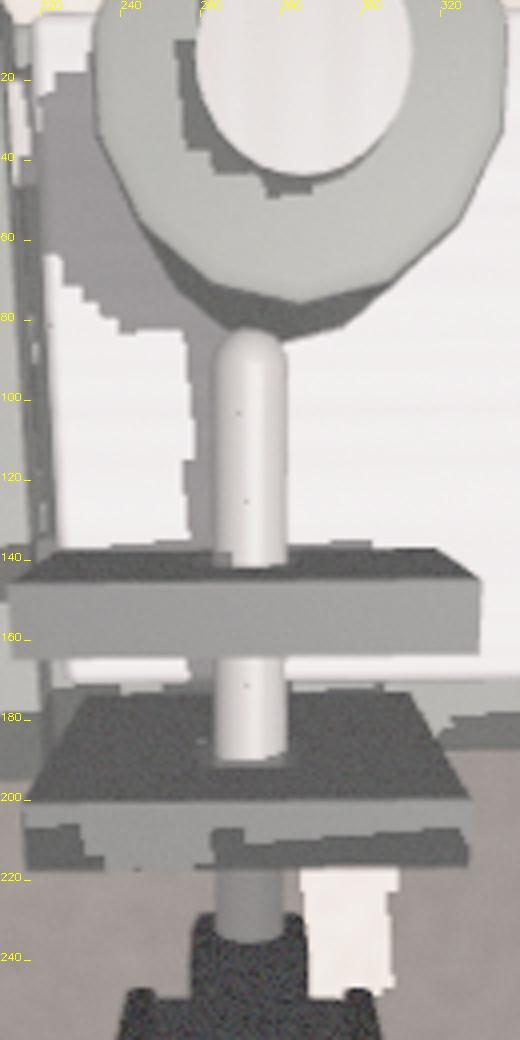

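>>> servo_tool([
  [[-0.005,0,0,0,0,0,-1],[-0.006,0,0,0,0,0,-1],[-0.006,0,0,0,0,0,-1],[-0.006,0,0,0,0,0,-1]],
])

```text
time_s: 20.6
tool_pos: [0.4866, -0.2095, 0.0243]
tool_rot: [180.0, 0.1, -5.4]
force: [-3.1, 0.0, -1.6]
grip_width: 0.0153
```

>>> servo_tool([
  [[0,0,0.001,0,0,0,-1],[0,0,0.0015,0,0,0,-1],[0,0,0.0015,0,0,0,-0.5],[0,0,0.0015,0,0,0,-0.2],[0,0,0.0015,0,0,0,0],[0,0,0.0015,0,0,0,0.2],[0,0,0.0015,0,0,0,0.3],[0,0,0.0015,0,0,0,0.3],[0,0,0.0015,0,0,0,0.3]],
])

```text
time_s: 21.5
tool_pos: [0.4871, -0.2095, 0.023]
tool_rot: [180.0, -0.0, -5.4]
force: [0.3, 0.4, -1.0]
grip_width: 0.0553
```

Run:
```python
from cell import env
from h import *
W=env.read_camera("wrist")
g=(255*(W["frame"]/255.)**.5).astype('uint8')*0.66
crop(g,180,0,360,280,3,"d3")
S=env.read_camera("scene"); g=(255*(S["frame"]/255.)**.5).astype('uint8')*0.66; crop(g,170,170,230,250,8,"c5")
o=env.get_obs();print(o["tool_pos"],o["force"],o["grip_width"])
```

```text
[ 0.4871 -0.2095  0.023 ] [0.5395 0.7213 0.3728] 0.05594015150227056
```

View pics/d3.png

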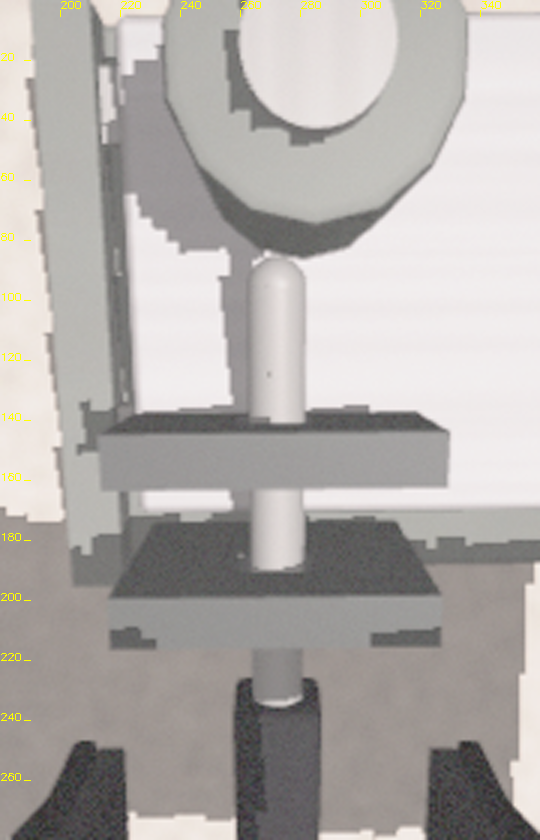

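View pics/c5.png

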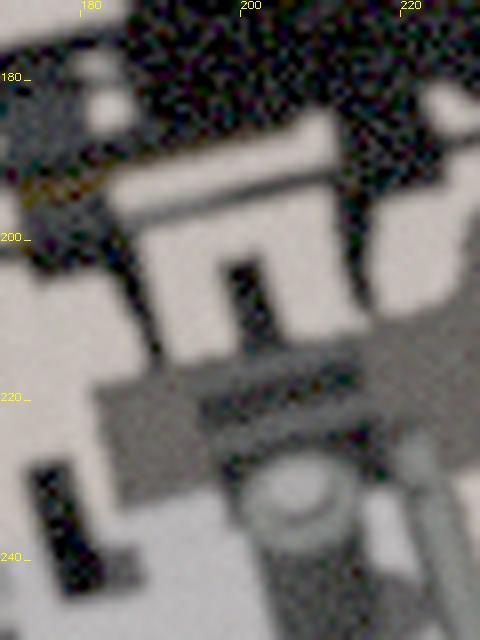

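Run:
```python
from cell import env
from h import *
W=env.read_camera("wrist")
t=plane(W,(271,86),.054); l1=plane(W,(272,215.5),.072); l1b=plane(W,(272,197.5),.072)
print(t,l1,l1b); u=rot2(tE)@[1,0]; print(u@(t-l1)[:2]-.004,u@(t-l1b)[:2]+.004)
t=plane(W,(271,86),.058);print(u@(t-l1)[:2]-.004)
```

```text
[ 0.5786 -0.218   0.054 ] [ 0.5224 -0.2132  0.072 ] [ 0.5309 -0.214   0.072 ]
0.052416004062807706 0.051921974050671144
0.05216542557570744
```

>>> servo_tool([
  [[0,0,-0.03,0,0,0,0.4],[0,0,-0.07,0,0,0,0.4],[0,0,-0.11,0,0,0,0.4],[-0.03,-0.03,-0.13,0,0,0,0.4],[-0.03,-0.03,-0.13,0,0,0,0.4]],
])

```text
time_s: 22.15
tool_pos: [0.4606, -0.1739, 0.1567]
tool_rot: [179.9, -0.3, -5.2]
force: [1.1, 0.1, 0.1]
grip_width: 0.0608
```

Run:
```python
from cell import env
from h import *
D=env.read_camera("side");S=env.read_camera("scene")
crop(S["frame"],170,150,420,280,3,"e1"); crop(D["frame"],160,150,400,350,3,"e2")
o=env.get_obs();print(o["tool_pos"],o["tool_rot"])
for n,L in (("A",((295,189),(322,178),(339,199.5),(311,211))),("B",((339,175),(368,169),(381.5,191),(350.5,199)))):
  print(n,[w2f(plane(S,q,.014)) for q in L])
for n,L in (("A",((265,241),(294,255.5),(276,284),(243,268))),("B",((232.5,274),(262,295.5),(234,324),(205,299.5)))):
  print(n,[w2f(plane(D,q,.014)) for q in L])
```

```text
[ 0.4602 -0.1766  0.1537] [179.9088  -0.0987  -5.3353]
A [array([-0.1009, -0.0498]), array([-0.1138,  0.0343]), array([-0.026 ,  0.0442]), array([-0.0148, -0.0395])]
B [array([-0.1083,  0.0827]), array([-0.1019,  0.1683]), array([-0.0146,  0.1627]), array([-0.0172,  0.0731])]
A [array([-0.0224, -0.0404]), array([-0.1054, -0.0466]), array([-0.1176,  0.042 ]), array([-0.0293,  0.0527])]
B [array([-0.0202,  0.0797]), array([-0.11  ,  0.0839]), array([-0.104 ,  0.1721]), array([-0.0143,  0.1658])]
```

View pics/e1.png

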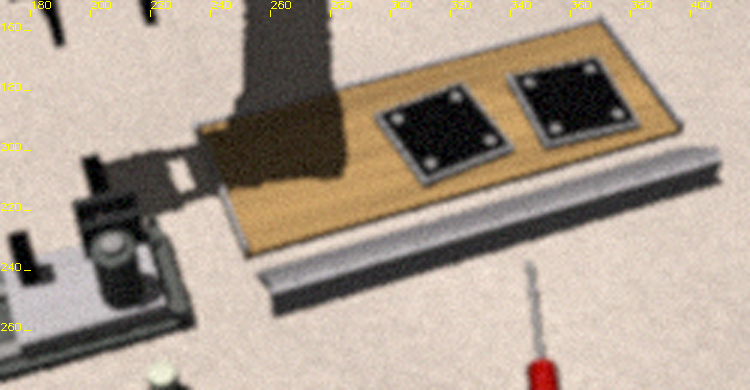

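View pics/e2.png

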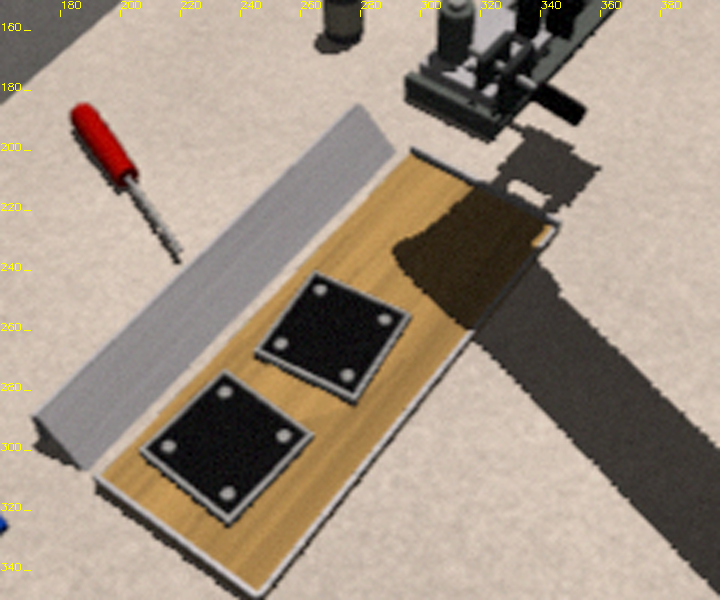

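Run:
```python
from cell import env
from h import *
o=env.get_obs();t=f2w(-.133,-.001);print(t,delta(o["tool_pos"],-5.4,t,.05,-4.1))
```

```text
[0.4628 0.095 ] [-0.023  -0.2707  0.1037  0.      0.     -1.3   ]
```

>>> servo_tool([
  [[-0.004,-0.04,0,0,0,0,0.36],[-0.008,-0.08,0,0,0,0,0.36],[-0.012,-0.12,0,0,0,0,0.36],[-0.016,-0.16,0,0,0,0,0.36],[-0.02,-0.2,0,0,0,-0.6,0.36],[-0.023,-0.24,0,0,0,-1.3,0.36],[-0.023,-0.271,0.03,0,0,-1.3,0.36],[-0.023,-0.271,0.07,0,0,-1.3,0.36],[-0.023,-0.271,0.104,0,0,-1.3,0.36],[-0.023,-0.271,0.104,0,0,-1.3,0.36],[-0.023,-0.271,0.104,0,0,-1.3,0.36],[-0.023,-0.271,0.104,0,0,-1.3,0.36]],
])

```text
time_s: 23.45
tool_pos: [0.4642, 0.0951, 0.0504]
tool_rot: [-180.0, -0.1, -4.1]
force: [0.5, 1.0, 0.1]
grip_width: 0.0591
```

Run:
```python
from cell import env
from h import *
W=env.read_camera("wrist");cv2.imwrite("pics/w.png",np.clip(W["frame"]*1.4,0,255).astype('uint8'))
D=env.read_camera("side"); crop(D["frame"],200,180,360,340,5,"c4")
o=env.get_obs();print(o["tool_pos"],o["tool_rot"],w2f(o["tool_pos"]))
for q in [(-.15,-.2),(-.15,.2),(0,-.2),(0,.2),(0,0),(-.15,0)]: print(q,proj(W,np.r_[f2w(*q),.008]))
```

```text
[0.4643 0.0951 0.0507] [-179.9852   -0.1884   -4.1418] [-0.1315 -0.0008]
(-0.15, -0.2) [529.3583 244.7599]
(-0.15, 0.2) [ 12.1458 245.0885]
(0, -0.2) [584.055   27.0969]
(0, 0.2) [-43.386   27.8934]
(0, 0) [270.0475  27.4955]
(-0.15, 0) [270.557  244.9243]
```

View pics/w.png

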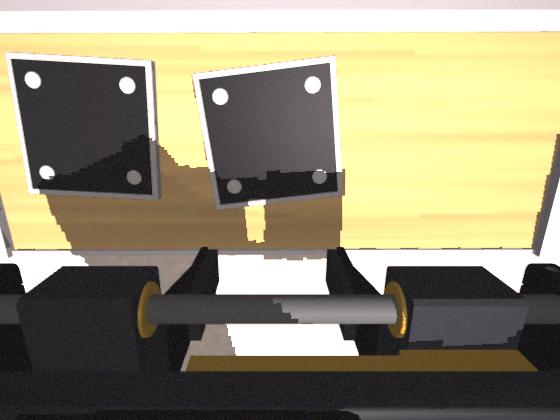

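View pics/c4.png

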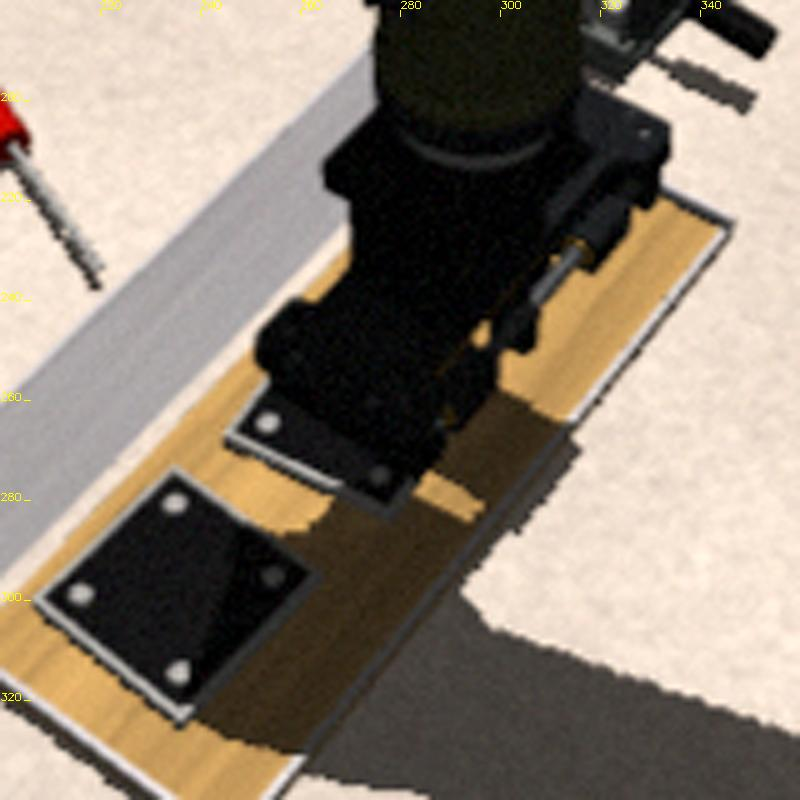

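```bash
sed -i 's/F=np.array(\[.5955,.0865\])/F=np.array([.5925,.0835])/' h.py
python3 - <<'E'
from cell import env
from h import *
W=env.read_camera("wrist");o=env.get_obs()
print("tool",w2f(o["tool_pos"]))
for n,L in (("A",((219,207),(342,193),(336,57),(193,74))),("B",((32,193),(158,197),(154,61),(9,53)))):
  P=[w2f(plane(W,q,.016)) for q in L]; print(n,P,np.mean(P,0))
print("far edge",w2f(plane(W,(270,32),.008)),"lip",w2f(plane(W,(270,248.5),.011)),"slope top",w2f(plane(W,(270,11),.04)))
E
```

```text
tool [-0.1289  0.0024]
A [array([-0.1142,  0.0402]), array([-0.1038, -0.0478]), array([-0.0154, -0.0385]), array([-0.0253,  0.0526])] [-0.0647  0.0016]
B [array([-0.1037,  0.1728]), array([-0.1067,  0.0834]), array([-0.0176,  0.0767]), array([-0.0129,  0.1676])] [-0.0602  0.1251]
far edge [0.0004 0.0032] lip [-0.1489  0.0036] slope top [0.0041 0.003 ]
```

>>> servo_tool([
  [[0,0,0.02,0,0,0,0.36],[0,0,0.04,0,0,0,0.36],[0,0,0.055,0,0,0,0.36],[0,0,0.06,0,0,0,0.36],[0,0,0.063,0,0,0,0.36],[0,0,0.065,0,0,0,0.36],[0,0,0.065,0,0,0,0.36]],
])

```text
time_s: 24.3
tool_pos: [0.4632, 0.0952, -0.0155]
tool_rot: [180.0, -0.1, -4.1]
force: [-0.4, 1.0, 0.2]
grip_width: 0.0593
```

>>> servo_tool([
  [[0,0,0.001,0,0,0,0.36],[0,0,0.002,0,0,0,0.36],[0,0,0.003,0,0,0,0.36],[0,0,0.003,0,0,0,0.36]],
])

```text
time_s: 24.7
tool_pos: [0.4628, 0.0951, -0.0187]
tool_rot: [180.0, -0.0, -4.1]
force: [-1.5, -0.8, 3.7]
grip_width: 0.0591
```

>>> servo_tool([
  [[0,0,0.001,0,0,0,0.36],[0,0,0.001,0,0,0,0.36]],
])

```text
time_s: 24.9
tool_pos: [0.4628, 0.0951, -0.0187]
tool_rot: [179.9, 0.0, -4.1]
force: [-4.1, -1.1, 13.3]
grip_width: 0.0594
```

>>> servo_tool([
  [[0,0,-0.0035,0,0,0,0.36],[0,0,-0.0035,0,0,0,0.36],[0.005,0,-0.0035,0,0,0,0.36],[0.01,0,-0.0035,0,0,0,0.36],[0.015,0,-0.0035,0,0,0,0.36],[0.02,0,-0.0035,0,0,0,0.36],[0.025,0,-0.0035,0,0,0,0.36],[0.03,0,-0.0035,0,0,0,0.36],[0.035,0,-0.0035,0,0,0,0.36],[0.04,0,-0.0035,0,0,0,0.36],[0.04,0,-0.0035,0,0,0,0.36]],
])

```text
time_s: 26.0
tool_pos: [0.5035, 0.0923, -0.0164]
tool_rot: [-180.0, -0.0, -4.1]
force: [-0.4, 0.2, -0.3]
grip_width: 0.0595
```

Run:
```python
from cell import env
from h import *
W=env.read_camera("wrist");cv2.imwrite("pics/w.png",np.clip(W["frame"]*1.4,0,255).astype('uint8'))
o=env.get_obs();print(o["tool_pos"],o["force"],w2f(o["tool_pos"]))
```

```text
[ 0.503   0.0923 -0.0165] [ 0.1665  0.5543 -0.5189] [-0.0899  0.0024]
```

View pics/w.png

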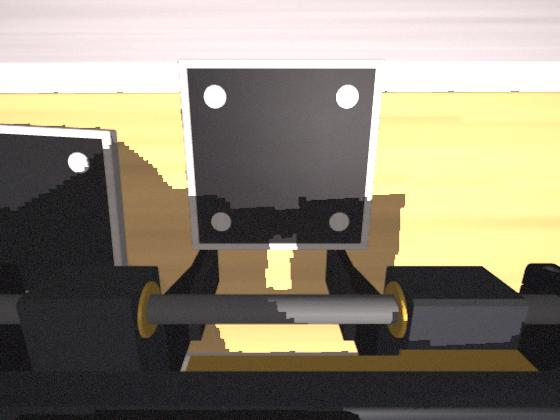

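>>> servo_tool([
  [[0.004,0,0,0,0,0,0.36],[0.008,0,0,0,0,0,0.36],[0.012,0,0,0,0,0,0.36],[0.016,0,0,0,0,0,0.36],[0.02,0,0,0,0,0,0.36],[0.024,0,0,0,0,0,0.36],[0.028,0,0,0,0,0,0.36],[0.032,0,0,0,0,0,0.36],[0.036,0,0,0,0,0,0.36],[0.04,0,0,0,0,0,0.36],[0.044,0,0,0,0,0,0.36],[0.048,0,0,0,0,0,0.36],[0.052,0,0,0,0,0,0.36],[0.056,0,0,0,0,0,0.36],[0.06,0,0,0,0,0,0.36],[0.06,0,0,0,0,0,0.36]],
])

```text
time_s: 27.65
tool_pos: [0.5632, 0.088, -0.0164]
tool_rot: [-180.0, -0.1, -4.1]
force: [-0.2, -0.1, -0.4]
grip_width: 0.059
```

```bash
cat > look.py <<'E'
from cell import env
from h import *
import sys
W=env.read_camera("wrist");cv2.imwrite("pics/w.png",np.clip(W["frame"]*1.4,0,255).astype('uint8'))
D=env.read_camera("side"); crop(D["frame"],160,160,360,350,4,"c4")
S=env.read_camera("scene"); crop(S["frame"],220,120,420,270,4,"c5")
o=env.get_obs();print(o["tool_pos"],o["tool_rot"],o["force"],w2f(o["tool_pos"]),o["grip_width"],o["time_s"])
E
python3 look.py
```

```text
[ 0.5626  0.0881 -0.0164] [-179.9968   -0.0339   -4.0939] [0.3719 1.0291 0.2754] [-0.0302  0.0024] 0.05918639520538526 27.8
```

View pics/w.png

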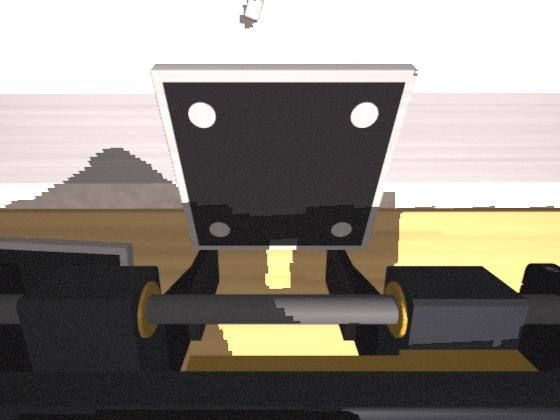

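View pics/c4.png

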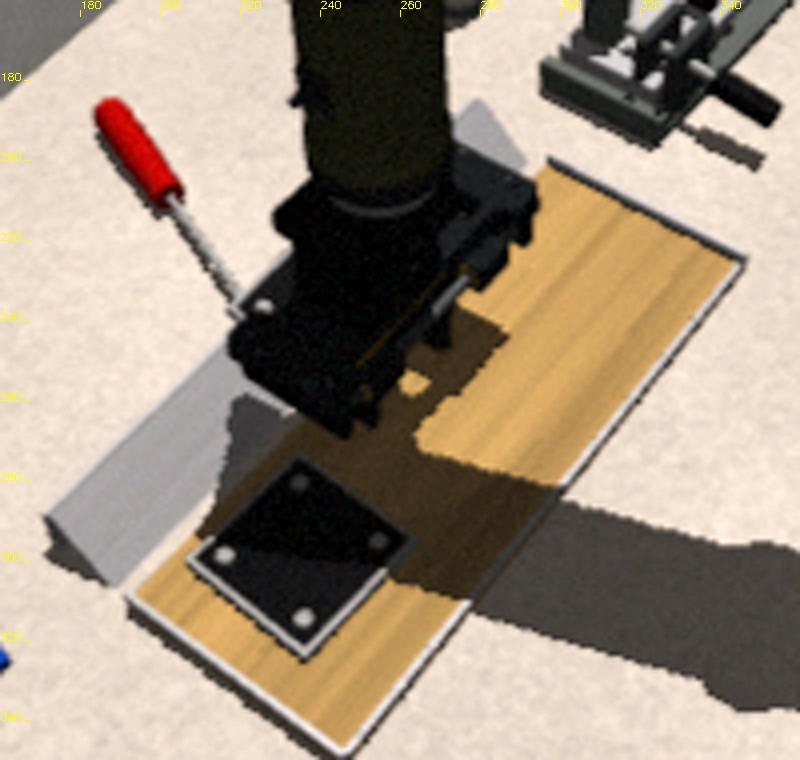

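>>> servo_tool([
  [[0.003,0,0,0,0,0,0.36],[0.006,0,0,0,0,0,0.36],[0.009,0,0,0,0,0,0.36],[0.012,0,0,0,0,0,0.36],[0.015,0,0,0,0,0,0.36],[0.018,0,0,0,0,0,0.36],[0.021,0,0,0,0,0,0.36],[0.023,0,0,0,0,0,0.36],[0.023,0,0,0,0,0,0.36]],
])

```text
time_s: 28.7
tool_pos: [0.5858, 0.0863, -0.0164]
tool_rot: [-180.0, -0.0, -4.1]
force: [0.1, -1.0, 0.4]
grip_width: 0.0594
```

```bash
python3 look.py
```

```text
[ 0.5852  0.0864 -0.0166] [179.9945   0.0011  -4.0907] [-0.9498  0.2525  0.1275] [-0.0075  0.0024] 0.05932530466873137 28.85
```

View pics/w.png

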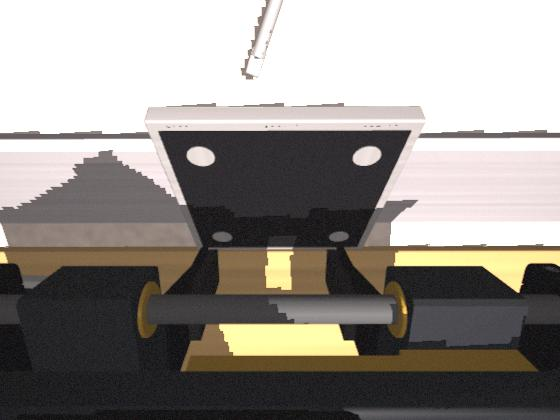

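>>> servo_tool([
  [[0.002,0,0,0,0,0,0.36],[0.004,0,0,0,0,0,0.36],[0.006,0,0,0,0,0,0.36],[0.008,0,0,0,0,0,0.36],[0.008,0,0,0,0,0,0.36]],
])

```text
time_s: 29.35
tool_pos: [0.5933, 0.0858, -0.0166]
tool_rot: [180.0, 0.0, -4.1]
force: [-1.0, 0.7, 1.0]
grip_width: 0.0591
```

```bash
python3 look.py
```

```text
[ 0.5933  0.0859 -0.0166] [-179.9967   -0.0094   -4.0888] [-1.3807  0.047   1.2299] [0.0006 0.0025] 0.05917020993864621 29.5
```

View pics/w.png

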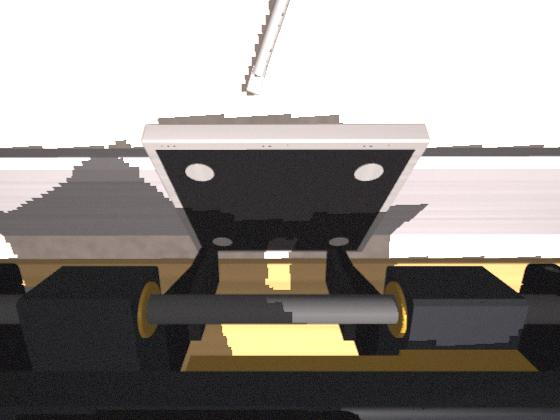

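View pics/c5.png

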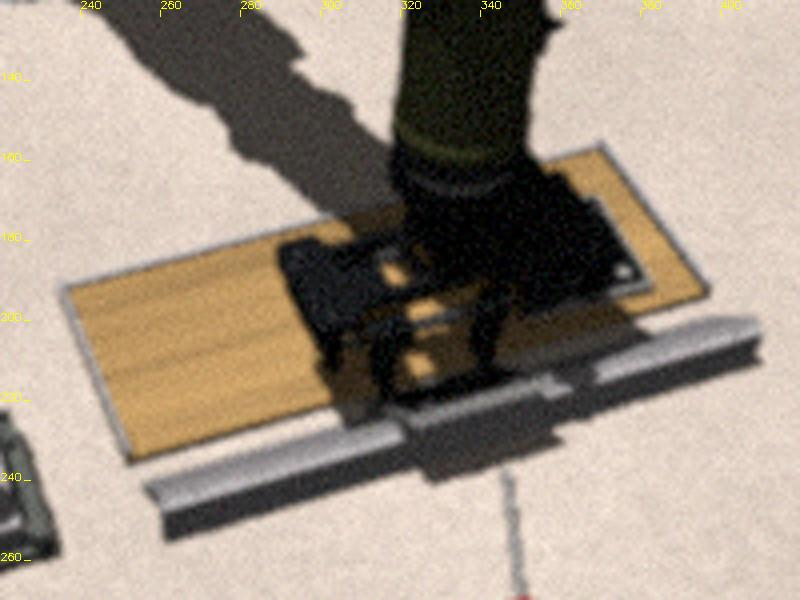

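>>> servo_tool([
  [[-0.01,0,0,0,0,0,0.36],[-0.02,0,-0.01,0,0,0,0.36],[-0.03,0,-0.05,0,0,0,0.36],[-0.03,0,-0.1,0,0,0,0.36],[-0.03,0,-0.12,0,0,0,0.36],[-0.03,0,-0.12,0,0,0,0.36]],
])

```text
time_s: 30.1
tool_pos: [0.5659, 0.0885, 0.1076]
tool_rot: [-180.0, -0.5, -4.1]
force: [0.3, -0.3, -0.1]
grip_width: 0.0594
```

```bash
python3 look.py
```

```text
[0.5623 0.0875 0.1024] [179.9544   0.0744  -4.1055] [-0.2881  0.1907 -0.8407] [-0.0304  0.0019] 0.05924935412043373 30.25
```

View pics/w.png

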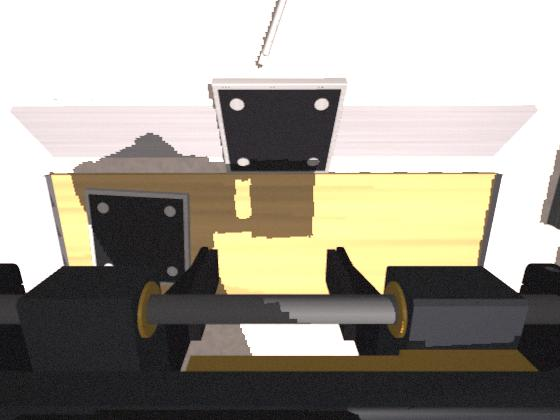

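View pics/c5.png

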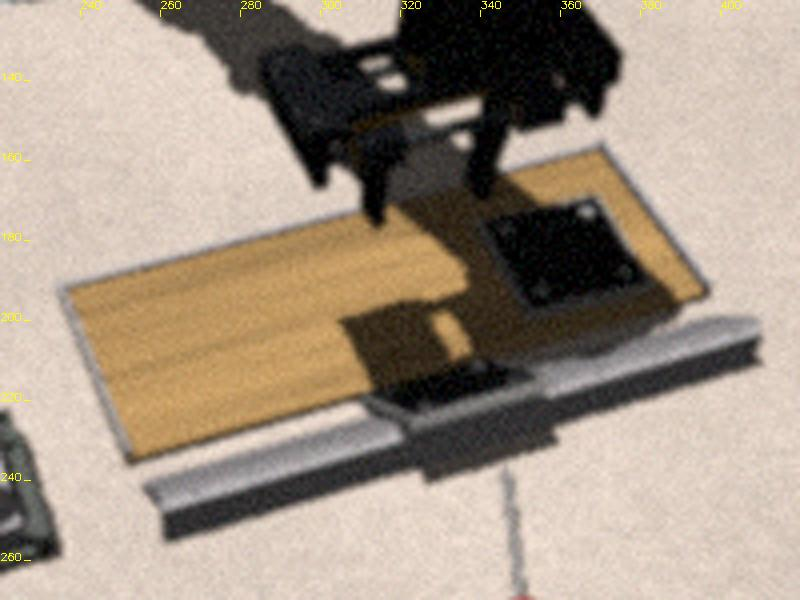

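>>> servo_tool([
  [[0.04,0.004,0,0,0,0,0.36],[0.08,0.004,0,0,0,0,0.36],[0.12,0.004,0,0,0,0,0.36],[0.137,0.004,0,0,0,0,0.36],[0.137,0.004,0,0,0,0,0.36],[0.137,0.004,0.02,0,0,0,0.36],[0.137,0.004,0.05,0,0,0,0.36],[0.137,0.004,0.075,0,0,0,0.36],[0.137,0.004,0.08,0,0,0,0.36],[0.137,0.004,0.08,0,0,0,0.36]],
])

```text
time_s: 31.25
tool_pos: [0.6976, 0.0742, 0.0219]
tool_rot: [180.0, 0.2, -4.1]
force: [0.3, -0.1, 1.0]
grip_width: 0.0593
```

```bash
python3 look.py
```

```text
[0.7005 0.0746 0.0252] [-179.9755   -0.1329   -4.0855] [1.4301 0.6732 0.4658] [ 0.1083 -0.0012] 0.05941602321157216 31.4
```

View pics/c4.png

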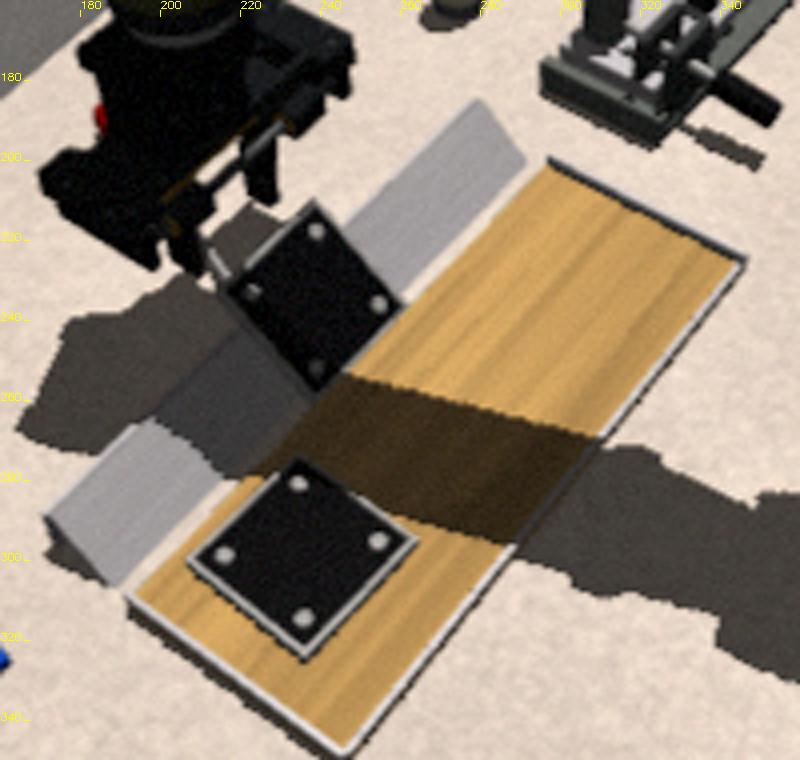

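View pics/c5.png

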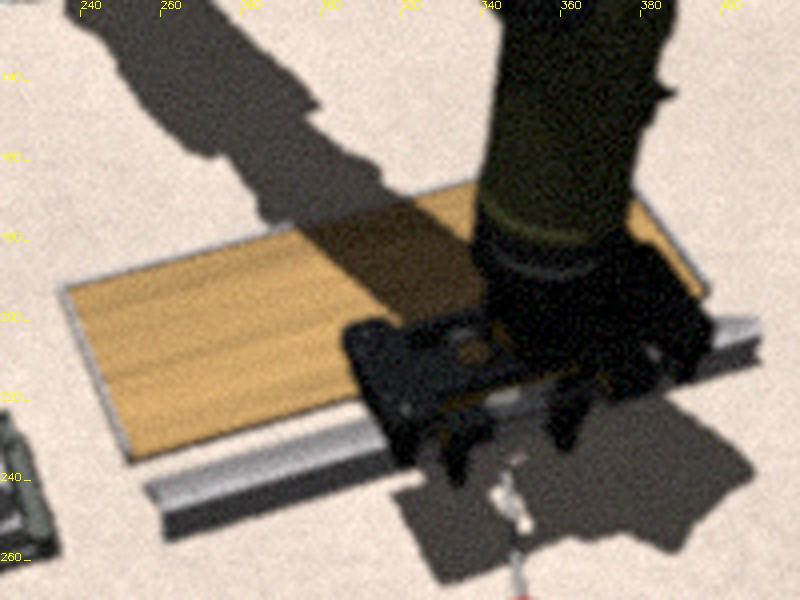

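>>> servo_tool([
  [[-0.006,0,0.002,0,0,0,0.36],[-0.012,0,0.002,0,0,0,0.36],[-0.018,0,0.002,0,0,0,0.36],[-0.024,0,0.002,0,0,0,0.36],[-0.03,0,0.002,0,0,0,0.36],[-0.036,0,0.002,0,0,0,0.36],[-0.042,0,0.002,0,0,0,0.36],[-0.048,0,0.002,0,0,0,0.36],[-0.054,0,0.002,0,0,0,0.36],[-0.06,0,0.002,0,0,0,0.36],[-0.06,0,0.002,0,0,0,0.36]],
])

```text
time_s: 32.5
tool_pos: [0.6384, 0.0786, 0.0211]
tool_rot: [180.0, 0.1, -4.1]
force: [0.4, -0.1, 0.2]
grip_width: 0.0592
```

```bash
python3 look.py
```

```text
[0.6398 0.0784 0.0214] [179.9918   0.0004  -4.1014] [-0.1731  0.23   -0.5767] [ 0.0476 -0.0017] 0.0590576402646122 32.65
```

View pics/c4.png

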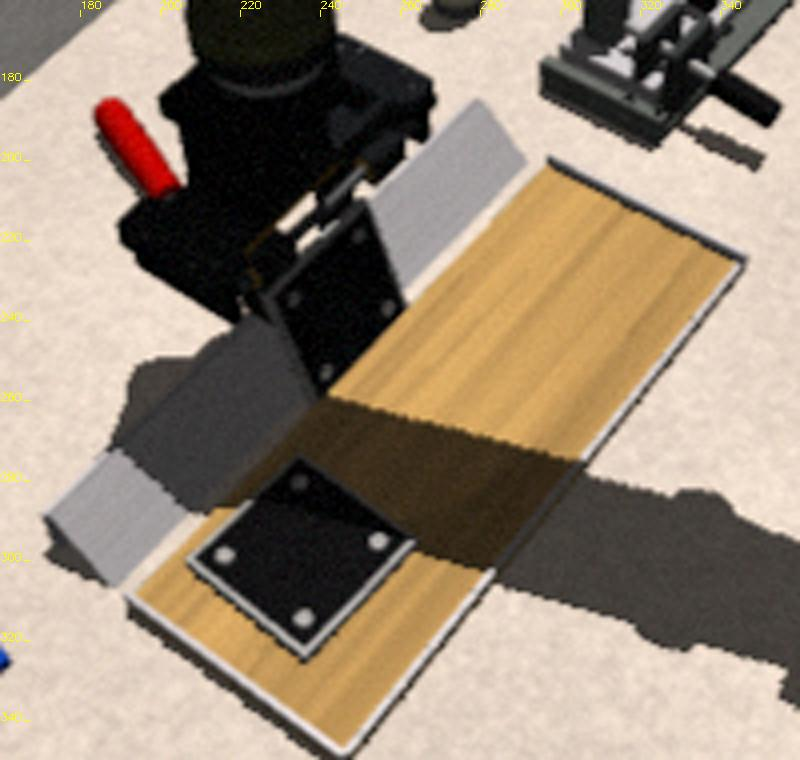

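View pics/w.png

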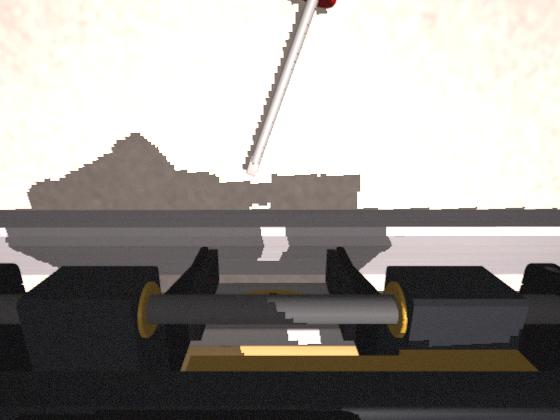

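Rising nicely. Continue until it tips over.

>>> servo_tool([
  [[-0.004,0,0,0,0,0,0.36],[-0.008,0,0,0,0,0,0.36],[-0.012,0,0,0,0,0,0.36],[-0.016,0,0,0,0,0,0.36],[-0.02,0,0,0,0,0,0.36],[-0.024,0,0,0,0,0,0.36],[-0.028,0,0,0,0,0,0.36],[-0.032,0,0,0,0,0,0.36],[-0.036,0,0,0,0,0,0.36],[-0.04,0,0,0,0,0,0.36],[-0.044,0,0,0,0,0,0.36],[-0.048,0,0,0,0,0,0.36],[-0.048,0,0,0,0,0,0.36],[-0.048,0,0,0,0,0,0.36],[-0.048,0,0,0,0,0,0.36]],
])

```text
time_s: 34.15
tool_pos: [0.5922, 0.0818, 0.0215]
tool_rot: [180.0, -0.0, -4.1]
force: [0.2, 0.3, 0.4]
grip_width: 0.0592
```

```bash
python3 look.py
```

```text
[0.5921 0.0819 0.0214] [-179.999    -0.0032   -4.1029] [ 0.3138  0.1041 -0.8332] [-0.0003 -0.0016] 0.05914181318980099 34.3
```

View pics/c4.png

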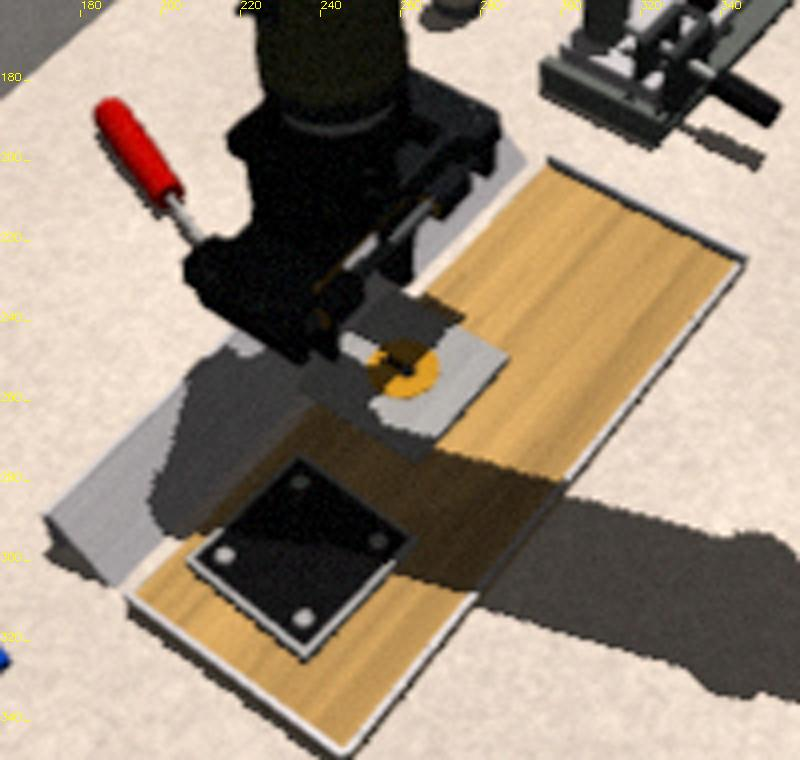

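>>> servo_tool([
  [[-0.02,0,0,0,0,0,0.2],[-0.04,0,0,0,0,0,0],[-0.04,0,0.015,0,0,0,-0.1],[-0.04,0,0.025,0,0,0,-0.1],[-0.04,0,0.028,0,0,0,-0.1],[-0.04,0,0.03,0,0,0,-0.1],[-0.04,0,0.031,0,0,0,-0.1],[-0.04,0,0.031,0,0,0,-0.1]],
])

```text
time_s: 35.1
tool_pos: [0.5525, 0.0848, -0.0096]
tool_rot: [-180.0, -0.0, -4.1]
force: [0.1, -0.5, 0.5]
grip_width: 0.039
```

>>> servo_tool([
  [[0,0,0.001,0,0,0,-0.1],[0,0,0.002,0,0,0,-0.1],[0,0,0.002,0,0,0,-0.1]],
])

```text
time_s: 35.4
tool_pos: [0.5526, 0.0848, -0.0106]
tool_rot: [180.0, -0.0, -4.1]
force: [-1.2, -0.4, 4.6]
grip_width: 0.0393
```

>>> servo_tool([
  [[0,0,0.0005,0,0,0,-0.1],[-0.004,0,0.0005,0,0,0,-0.1],[-0.008,0,0.0005,0,0,0,-0.1],[-0.012,0,0.0005,0,0,0,-0.1],[-0.016,0,0.0005,0,0,0,-0.1],[-0.02,0,0.0005,0,0,0,-0.1],[-0.024,0,0.0005,0,0,0,-0.1],[-0.028,0,0.0005,0,0,0,-0.1],[-0.032,0,0.0005,0,0,0,-0.1],[-0.036,0,0.0005,0,0,0,-0.1],[-0.04,0,0.0005,0,0,0,-0.1],[-0.044,0,0.0005,0,0,0,-0.1],[-0.048,0,0.0005,0,0,0,-0.1],[-0.048,0,0.0005,0,0,0,-0.1]],
])

```text
time_s: 36.8
tool_pos: [0.5056, 0.0884, -0.0107]
tool_rot: [-180.0, -0.2, -4.1]
force: [1.0, -0.1, 7.1]
grip_width: 0.0396
```

```bash
python3 look.py
```

```text
[ 0.5057  0.0885 -0.0106] [-179.9898   -0.1822   -4.0939] [ 0.5998 -0.2741  8.3929] [-0.087  -0.0013] 0.03909114124850514 36.95
```

View pics/w.png

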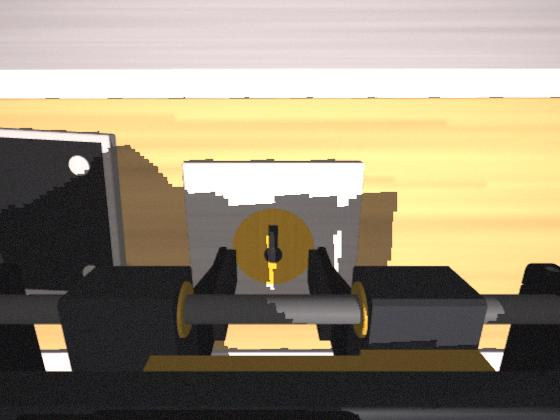

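View pics/c4.png

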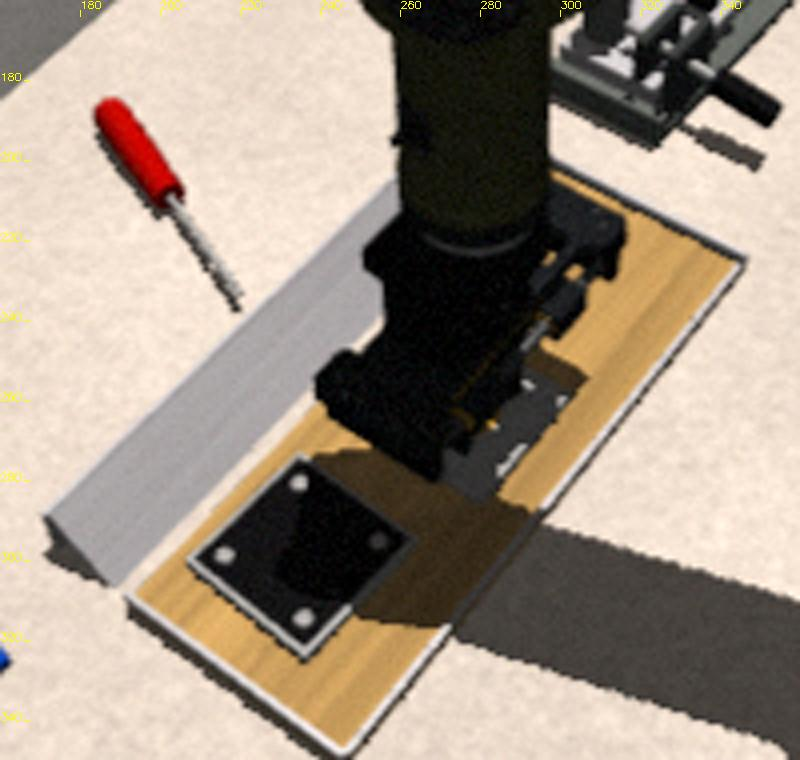

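>>> servo_tool([
  [[0,0,-0.02,0,0,0,0.1],[0,0,-0.06,0,0,0,0.36],[-0.02,-0.04,-0.06,0,0,0,0.36],[-0.042,-0.08,-0.06,0,0,0,0.36],[-0.042,-0.127,-0.06,0,0,0,0.36],[-0.042,-0.127,-0.06,0,0,0,0.36],[-0.042,-0.127,-0.06,0,0,0,0.36]],
])

```text
time_s: 37.65
tool_pos: [0.4703, 0.2189, 0.0475]
tool_rot: [180.0, 0.1, -3.9]
force: [0.2, -0.7, -1.1]
grip_width: 0.0591
```

```bash
python3 look.py
python3 - <<'E'
from cell import env
from h import *
S=env.read_camera("scene")
crop(S["frame"],110,150,270,290,5,"d1")
E
```

```text
[0.4713 0.2161 0.0474] [179.9227   0.0495  -4.2196] [-0.109  -0.2362 -0.3396] [-0.1304  0.1236] 0.05931762898538504 37.8
```

View pics/w.png

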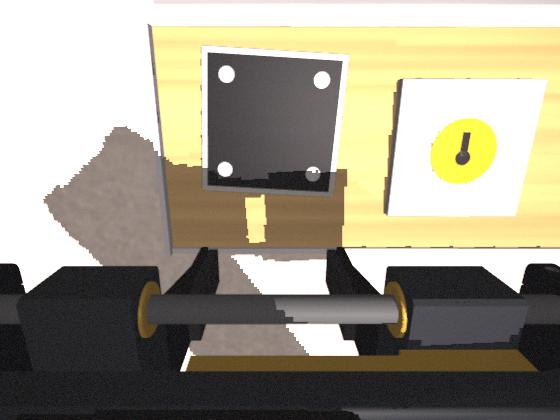

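View pics/d1.png

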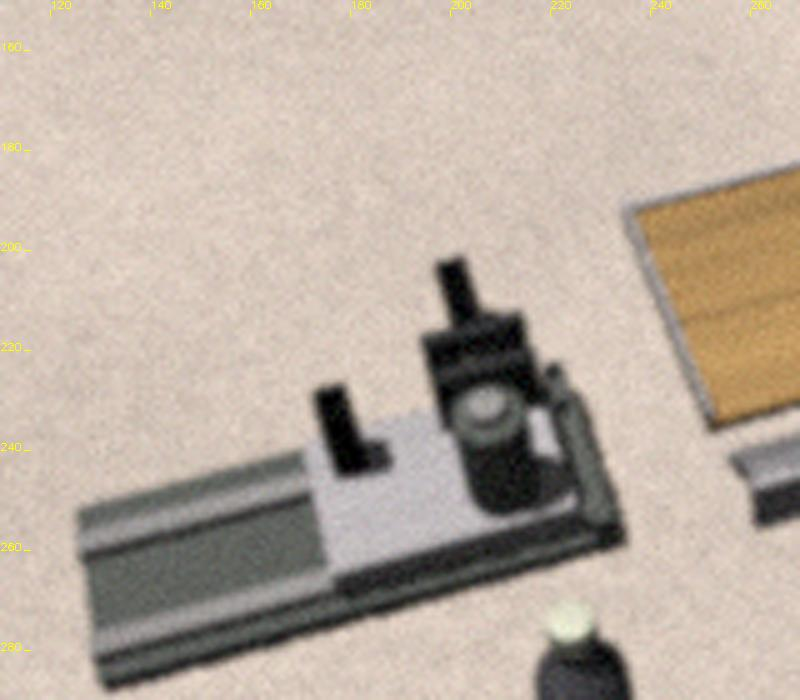

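>>> servo_tool([
  [[0,0,0.02,0,0,0,0.36],[0,0,0.045,0,0,0,0.36],[0,0,0.06,0,0,0,0.36],[0,0,0.063,0,0,0,0.36],[0,0,0.063,0,0,0,0.36],[0.006,0,0.063,0,0,0,0.36],[0.012,0,0.063,0,0,0,0.36],[0.018,0,0.063,0,0,0,0.36],[0.023,0,0.063,0,0,0,0.36],[0.028,0,0.063,0,0,0,0.36],[0.033,0,0.063,0,0,0,0.36],[0.038,0,0.063,0,0,0,0.36],[0.043,0,0.063,0,0,0,0.36],[0.048,0,0.063,0,0,0,0.36],[0.053,0,0.063,0,0,0,0.36],[0.053,0,0.063,0,0,0,0.36]],
])

```text
time_s: 39.45
tool_pos: [0.5245, 0.214, -0.0153]
tool_rot: [-180.0, 0.0, -4.1]
force: [-0.8, 0.4, 0.6]
grip_width: 0.0593
```

```bash
python3 look.py
```

```text
[ 0.5245  0.214  -0.0151] [-180.       -0.033    -4.0939] [-0.6472 -0.7883 -1.0595] [-0.0772  0.1253] 0.05903514587125659 39.6
```

View pics/w.png

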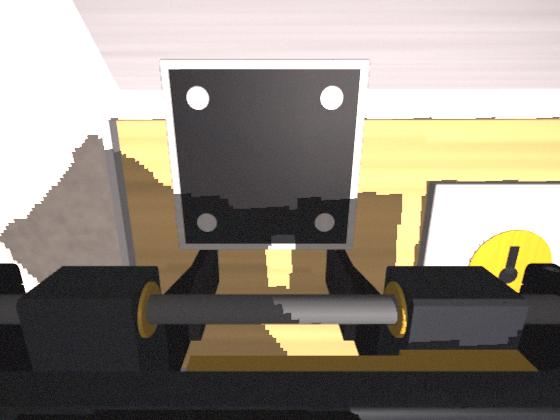

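>>> servo_tool([
  [[0.004,0,0.001,0,0,0,0.36],[0.008,0,0.001,0,0,0,0.36],[0.012,0,0.001,0,0,0,0.36],[0.016,0,0.001,0,0,0,0.36],[0.02,0,0.001,0,0,0,0.36],[0.024,0,0.001,0,0,0,0.36],[0.028,0,0.001,0,0,0,0.36],[0.032,0,0.001,0,0,0,0.36],[0.036,0,0.001,0,0,0,0.36],[0.04,0,0.001,0,0,0,0.36],[0.044,0,0.001,0,0,0,0.36],[0.048,0,0.001,0,0,0,0.36],[0.052,0,0.001,0,0,0,0.36],[0.056,0,0.001,0,0,0,0.36],[0.06,0,0.001,0,0,0,0.36],[0.064,0,0.001,0,0,0,0.36],[0.068,0,0.001,0,0,0,0.36],[0.073,0,0.001,0,0,0,0.36],[0.078,0,0.001,0,0,0,0.36],[0.078,0,0.001,0,0,0,0.36]],
])

```text
time_s: 41.6
tool_pos: [0.6024, 0.2088, -0.0159]
tool_rot: [-180.0, 0.0, -4.1]
force: [-2.7, 0.4, 1.7]
grip_width: 0.0592
```

```bash
python3 look.py
```

```text
[ 0.6023  0.2087 -0.0158] [-179.9879   -0.0429   -4.0874] [-1.5995 -0.2827  3.2535] [0.0009 0.1256] 0.05901455679382576 41.75
```

View pics/w.png

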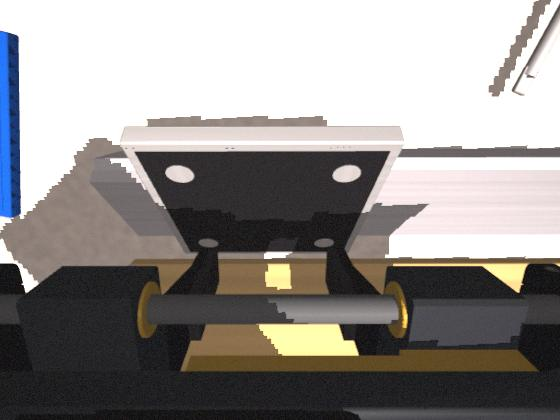

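>>> servo_tool([
  [[-0.01,0,0,0,0,0,0.36],[-0.02,0,-0.01,0,0,0,0.36],[-0.03,0,-0.05,0,0,0,0.36],[-0.03,0,-0.1,0,0,0,0.36],[-0.03,0,-0.12,0,0,0,0.36],[-0.03,0,-0.12,0,0,0,0.36],[-0.03,0,-0.12,0,0,0,0.36]],
])

```text
time_s: 42.45
tool_pos: [0.5716, 0.2105, 0.1043]
tool_rot: [180.0, -0.1, -4.1]
force: [-0.5, -0.3, -0.3]
grip_width: 0.0595
```

```bash
python3 look.py
```

```text
[0.5708 0.21   0.1023] [179.9233   0.145   -4.0908] [-0.4048  0.5943 -0.0765] [-0.0307  0.1246] 0.0591479961661611 42.6
```

View pics/w.png

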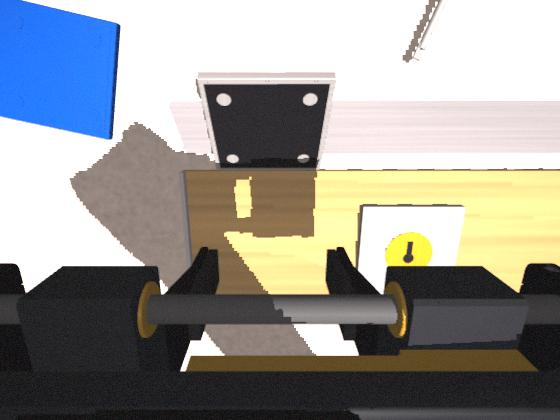

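>>> servo_tool([
  [[0.04,-0.004,0,0,0,0,0.36],[0.08,-0.004,0,0,0,0,0.36],[0.12,-0.004,0,0,0,0,0.36],[0.137,-0.004,0,0,0,0,0.36],[0.137,-0.004,0,0,0,0,0.36],[0.137,-0.004,0.02,0,0,0,0.36],[0.137,-0.004,0.05,0,0,0,0.36],[0.137,-0.004,0.075,0,0,0,0.36],[0.137,-0.004,0.082,0,0,0,0.36],[0.137,-0.004,0.082,0,0,0,0.36],[0.137,-0.004,0.082,0,0,0,0.36]],
])

```text
time_s: 43.7
tool_pos: [0.7092, 0.2055, 0.0232]
tool_rot: [-180.0, -0.1, -4.1]
force: [0.1, 0.6, 0.7]
grip_width: 0.059
```

```bash
python3 look.py
```

```text
[0.71   0.2054 0.0239] [-179.9459   -0.1455   -4.096 ] [ 0.3625 -0.3865 -0.7891] [0.1085 0.13  ] 0.059277055943072816 43.85
```

View pics/c4.png

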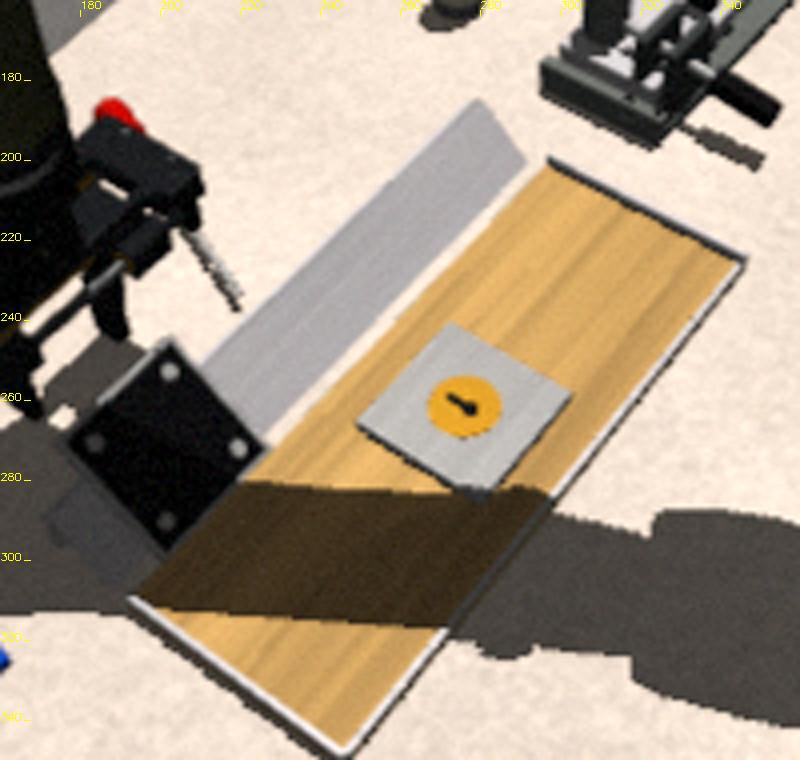

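Now push it over: 108 mm in total, 2 calls.

>>> servo_tool([
  [[-0.006,0,0.002,0,0,0,0.36],[-0.012,0,0.002,0,0,0,0.36],[-0.018,0,0.002,0,0,0,0.36],[-0.024,0,0.002,0,0,0,0.36],[-0.03,0,0.002,0,0,0,0.36],[-0.036,0,0.002,0,0,0,0.36],[-0.042,0,0.002,0,0,0,0.36],[-0.048,0,0.002,0,0,0,0.36],[-0.054,0,0.002,0,0,0,0.36],[-0.06,0,0.002,0,0,0,0.36],[-0.06,0,0.002,0,0,0,0.36]],
])

```text
time_s: 44.95
tool_pos: [0.6475, 0.2095, 0.0194]
tool_rot: [180.0, 0.1, -4.0]
force: [-0.9, 0.4, 0.5]
grip_width: 0.0595
```

>>> servo_tool([
  [[-0.004,0,0,0,0,0,0.36],[-0.008,0,0,0,0,0,0.36],[-0.012,0,0,0,0,0,0.36],[-0.016,0,0,0,0,0,0.36],[-0.02,0,0,0,0,0,0.36],[-0.024,0,0,0,0,0,0.36],[-0.028,0,0,0,0,0,0.36],[-0.032,0,0,0,0,0,0.36],[-0.036,0,0,0,0,0,0.36],[-0.04,0,0,0,0,0,0.36],[-0.044,0,0,0,0,0,0.36],[-0.048,0,0,0,0,0,0.36],[-0.048,0,0,0,0,0,0.36],[-0.048,0,0,0,0,0,0.36],[-0.048,0,0,0,0,0,0.36]],
])

```text
time_s: 46.45
tool_pos: [0.6015, 0.2124, 0.0199]
tool_rot: [180.0, -0.0, -4.1]
force: [-0.2, -0.3, -0.3]
grip_width: 0.0589
```

```bash
python3 look.py
```

```text
[0.6015 0.2125 0.0199] [179.9971  -0.0002  -4.1109] [-0.1193  0.0655  0.2242] [-0.0003  0.1293] 0.059362647070951534 46.6
```

View pics/c4.png

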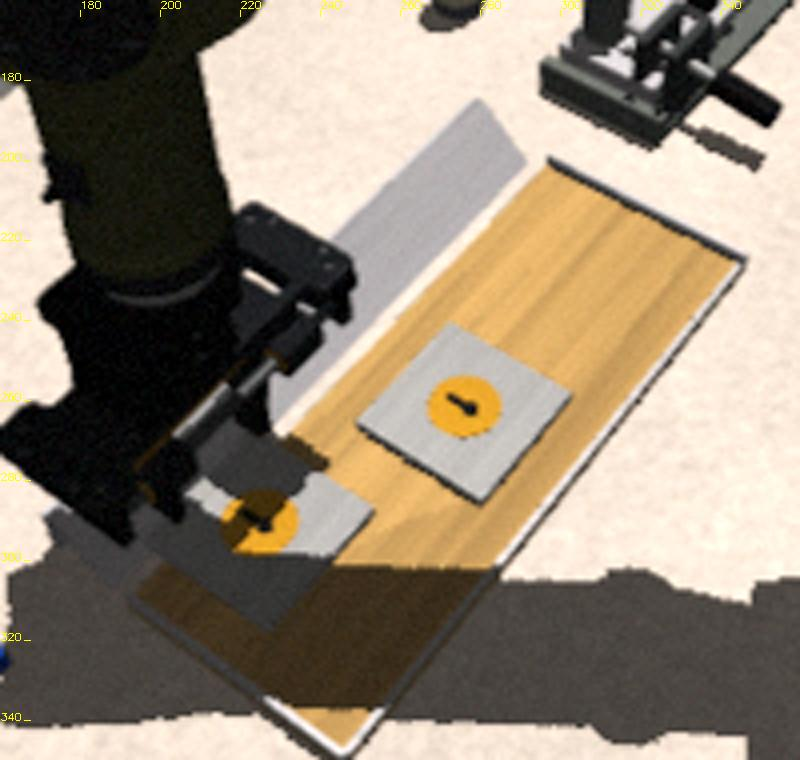

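>>> servo_tool([
  [[-0.02,0,0,0,0,0,0.2],[-0.04,0,0,0,0,0,0],[-0.04,0,0.015,0,0,0,-0.1],[-0.04,0,0.024,0,0,0,-0.1],[-0.04,0,0.028,0,0,0,-0.1],[-0.04,0,0.03,0,0,0,-0.1],[-0.04,0,0.031,0,0,0,-0.1],[-0.04,0,0.0315,0,0,0,-0.1],[-0.04,0,0.0315,0,0,0,-0.1]],
])

```text
time_s: 47.5
tool_pos: [0.5622, 0.2152, -0.0106]
tool_rot: [180.0, -0.0, -4.1]
force: [-2.2, -0.9, 6.7]
grip_width: 0.0391
```

>>> servo_tool([
  [[0,0,0.0003,0,0,0,-0.1],[-0.004,0,0.0003,0,0,0,-0.1],[-0.008,0,0.0003,0,0,0,-0.1],[-0.012,0,0.0003,0,0,0,-0.1],[-0.016,0,0.0003,0,0,0,-0.1],[-0.02,0,0.0003,0,0,0,-0.1],[-0.024,0,0.0003,0,0,0,-0.1],[-0.028,0,0.0003,0,0,0,-0.1],[-0.032,0,0.0003,0,0,0,-0.1],[-0.036,0,0.0003,0,0,0,-0.1],[-0.04,0,0.0003,0,0,0,-0.1],[-0.044,0,0.0003,0,0,0,-0.1],[-0.048,0,0.0003,0,0,0,-0.1],[-0.048,0,0.0003,0,0,0,-0.1],[-0.048,0,-0.03,0,0,0,-0.1],[-0.048,0,-0.08,0,0,0,-0.1],[-0.048,0,-0.13,0,0,0,-0.1],[-0.1,0,-0.15,0,0,0,-0.1],[-0.1,0,-0.15,0,0,0,-0.1]],
])

```text
time_s: 49.4
tool_pos: [0.4588, 0.2251, 0.1411]
tool_rot: [-180.0, -0.1, -3.9]
force: [-0.5, -0.0, -0.1]
grip_width: 0.0389
```

```bash
python3 look.py
python3 - <<'E'
from cell import env
from h import *
S=env.read_camera("scene")
crop(S["frame"],110,150,270,290,5,"d1")
E
```

```text
[0.4614 0.222  0.138 ] [179.928   -0.0118  -4.0885] [-0.7995 -0.5141  0.0624] [-0.1407  0.1288] 0.039137682832283194 49.55
```

View pics/w.png

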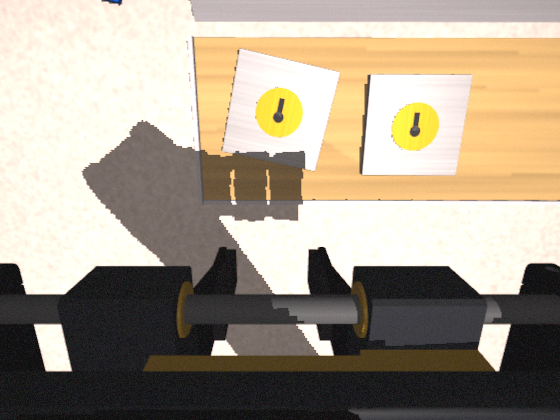

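View pics/c5.png

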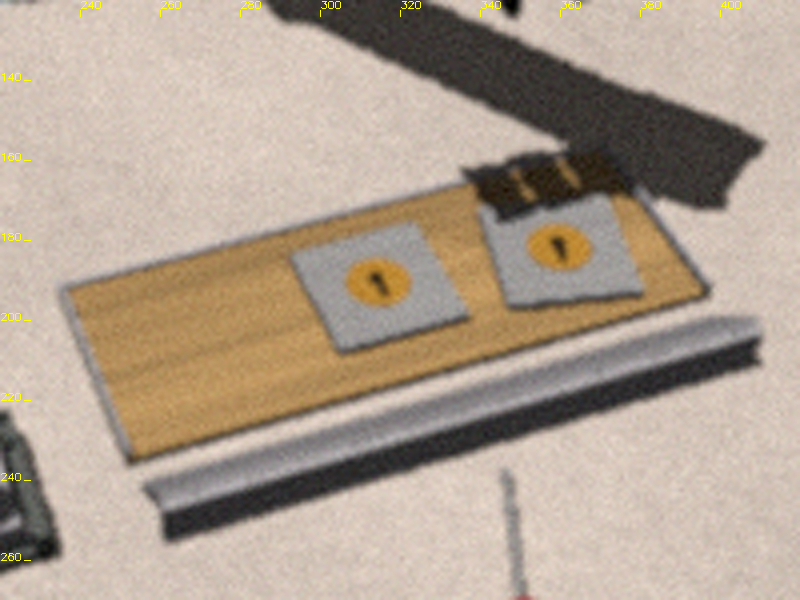

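View pics/d1.png

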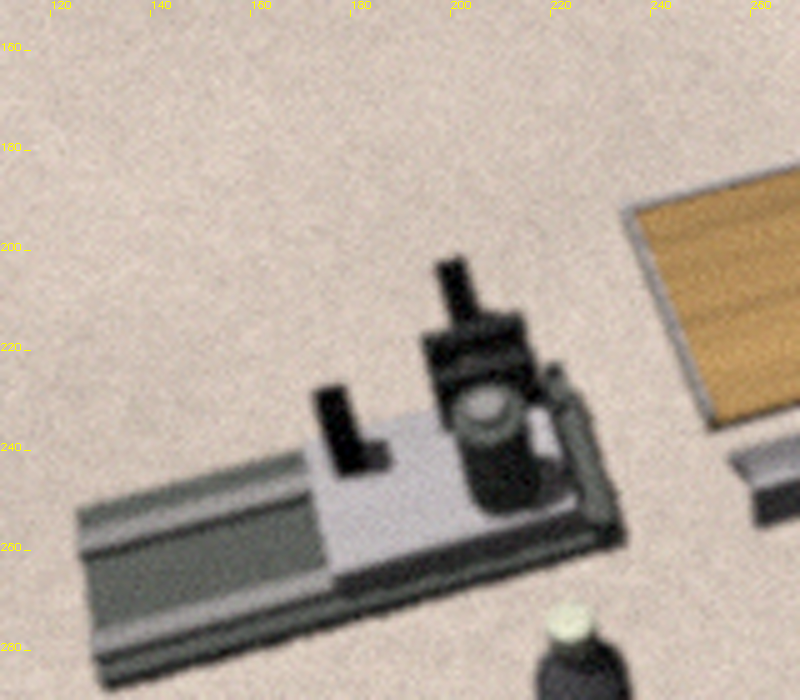

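View pics/c4.png

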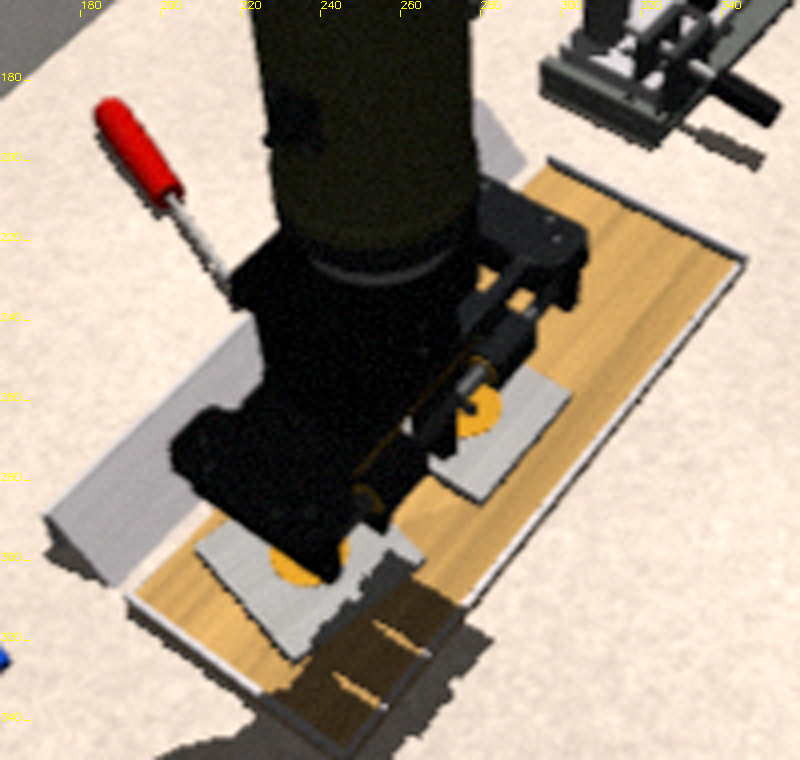

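Run:
```python
from cell import env
from h import *
W=env.read_camera("wrist");S=env.read_camera("scene")
for n,L in (("A",((371,74),(471,74),(458,175),(362,175))),("B",((239,49),(339,72),(316,170),(222,153)))):
  P=[w2f(plane(W,q,.016)) for q in L]; print(n,P,np.mean(P,0))
print("far edge",w2f(plane(W,(270,38),.008)),w2f(plane(W,(450,38),.008)),"near",w2f(plane(W,(450,200),.011)))
print("S ros",w2f(plane(S,(312,190.5),.016)),w2f(plane(S,(357.5,181.5),.016)),"edge",w2f(plane(S,(252,235),.008)),w2f(plane(S,(397,193),.008)))
```

```text
A [array([-0.0291,  0.0402]), array([-0.0292, -0.0485]), array([-0.1199, -0.0524]), array([-0.1198,  0.0407])] [-0.0745 -0.005 ]
B [array([-0.0089,  0.1566]), array([-0.0274,  0.0686]), array([-0.1149,  0.0855]), array([-0.0985,  0.1755])] [-0.0625  0.1216]
far edge [0.0011 0.1297] [ 0.001  -0.0292] near [-0.1465 -0.0515]
S ros [-0.0756 -0.007 ] [-0.0638  0.1211] edge [ 0.0048 -0.1995] [0.0043 0.2046]
```

Run:
```python
from cell import env
from h import *
S=env.read_camera("scene");D=env.read_camera("side")
g=(255*(D["frame"]/255.)**.5).astype('uint8')*0.66; crop(g,300,130,370,200,9,"f1")
E=np.array([.5265,-.2128]); w=lambda p: rot2(tE).T@(p[:2]-E)
for z in (.044,.05,.056): print(z,w(plane(S,(200,202.5),z)),w(plane(D,(353,188),z)))
```

```text
0.044 [-0.0663  0.0012] [-0.0715  0.0013]
0.05 [-0.0607  0.001 ] [-0.0739  0.007 ]
0.056 [-0.0552  0.0007] [-0.0764  0.0126]
```

View pics/f1.png

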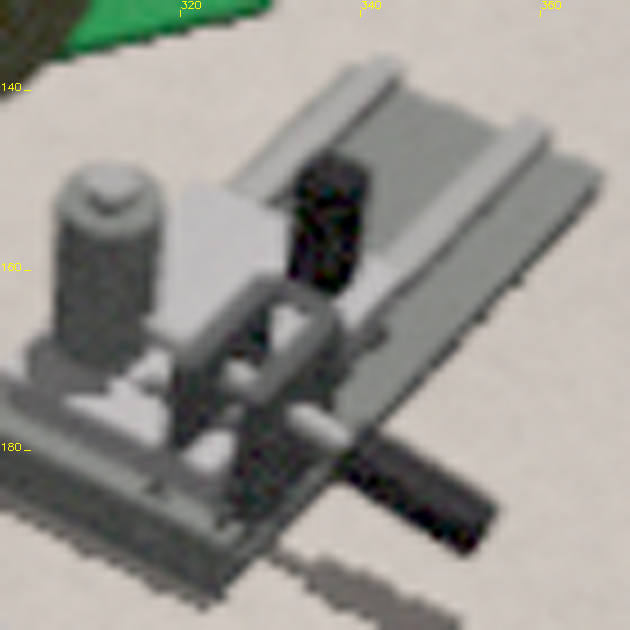

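Run:
```python
from cell import env
print(env.sign_off(), env.get_obs()["time_s"])
```

```text
the job is handed in; nothing more can be done
the job is handed in; nothing more can be done
```

The bench is ready and I handed it in at about 50 s; no verdict came back, so everything below rests on my own last checks.

- **Carriage:** I gripped its knob and drew it home. It stalled against the end stop, and the holes of the two lugs lined up.
- **Lock pin:** it is through both lugs and stayed there when released. I measured its tip about 52 mm past the fixed lug's hole, against the 45 mm needed. It cannot go further because the tip is nearly touching the motor. The handle droops slightly.
- **Plates:** only two were there. Both lie flat, bright face up, with centres about 75 mm and 63 mm before the bed's far edge. The second one is turned about 11° on the board, but its nearest corner is still about 9 mm short of the gutter, so I left it.
- **Bystanders:** I did not touch the screwdriver, oil bottle, wedge or the blue plate, and those in view looked unmoved.

**What disagreed:**
- **Finger height:** the real finger ends sit about 27 mm above the reported TCP. My first push at the knob and my first grip on the pin both passed over the top. I found the offset by touching the bed and corrected for it.
- **Camera positions:** the wrist and overhead views put the fence 3 to 4 mm apart. I went by the wrist view.

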